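# Feed an opener blank through the press guard and hold it on the switch

## Task

The tape roll has been left on the feed shelf of the stamping press: first take it away and lay it flat in the empty carton. Then pick up the plain bottle-opener bar that lies by itself on the table, slide it plain end first through the slot in the press guard until it pushes the sprung switch plunger behind the die well in, and finish while still gripping the bar and holding the plunger in. Leave everything else on the table where it is.

Things in the scene. Friction and masses are not known exactly. Their poses are not given: they have to be found in the camera images.
- press: Grey C-frame bench air press, 350 mm tall, fixed. Origin on the table right below the feed slot's outer mouth; x axis = feed direction (level, into the press), z up. The guard's upright steel front plate, 4 mm thick, 150 mm wide and up to 172 mm high, has its outer face at x = 0; the rest of the press stands behind it. Only the feed shelf and the slot's lips lie in front.
- slot (a point): Centre of the feed slot, at the plate's outer face, 92 mm above the table; axes as the press. The slot is level, 44 mm wide (y) and 8 mm high (88 to 96 mm above the table), with flared lips at sides and top standing out 14 mm. Its sill is flush with the feed shelf; the die behind it is half a mm lower.
- shelf (a point): Centre of the top of the level steel feed shelf in front of the guard, 88 mm above the table, 75 mm before the slot mouth; axes as the press. The shelf is 150 mm long (x, up to the guard) and 140 mm wide (y).
- plunger (a joint): Sprung steel plunger, 11 mm thick, of the press's start switch behind the die, on the slot's centre line; its nose stands 58 mm behind the slot mouth. 0 = out (as at the start), 0.010 m = fully in, along the feed direction. The spring pushes back with about 1.8 N at first, 5.3 N fully in.
- blank: Plain flat aluminium bar, 200 x 40 x 6 mm, both ends half round, 0.13 kg, lying flat by itself on the table before the robot. Origin at the centre of its underside, x along its length to the plain end, z up. The other end shows a dark 13 mm hole. (Not the bars stacked on the plywood board, nor the finished opener with a square window.)
- blank_tip (a point): The outermost point of the bar's plain end, at half its thickness (100 mm along x from the bar's origin, 3 mm up); axes as the bar.
- tape: Brown packing-tape roll: a ring 96 mm outside and 76 mm inside diameter (wall 10 mm), 36 mm high, about 0.11 kg, lying flat on the feed shelf in front of the slot. Origin at the centre of its underside; z is its axis, up.
- carton: Empty open cardboard carton, 200 x 200 mm outside, 45 mm high, walls 4 mm, floor about 4 mm thick, fixed. Origin at the centre of its underside, axes along its sides, z up.
Not all that is in view belongs to the job. What is shaped like the tape but blue is not meant. What is shaped like the blank but turquoise is not meant.

How it is judged:
By the outcome, as a careful person would: the job done as asked, in the order asked, and still so for the second after the job is handed in, while the arm keeps its last pose, push and grip.
It also fails if it takes over 64 s, if anything falls off the work surface, if the arm or the gripper's body presses on something with over 40 N, if the wrist force passes 120 N, or if a joint passes its speed limit or range.

## Robot

A 7-joint arm with a two-finger parallel gripper is mounted at the origin on the work surface. World frame = base frame: x ahead of the robot, y to its left, z up, the work surface at z = 0. Lengths are in m, angles in rad, forces in N, time in s.
With the tool pointing down it reaches from about 0.425 to 0.875 m from the base axis. Payload 4.7 kg.
Tool frame: the origin (TCP) lies at the very end of the fingers, on their centre line; the grasp point (between the pads) lies 19 mm behind it; z points along the fingers, y is the direction in which the jaws open and shut (so a half turn about z gives the same grasp; the last joint's range is limited). The gripper opens to 85 mm and grips with 20 to 120 N. Pads are 22 mm wide; open, the fingers measure 114 mm over their backs; the gripper's body (76 mm by 85 mm) begins 54 mm behind the grasp point. The pads swing forward as they close: fully open they stand 13 mm farther back than shut.
Start: joints at [1.218, 0.321, -0.07, 1.45, 0.023, 1.371, -0.057], TCP at [0.233, -0.607, 0.231] pointing down, gripper open.
Joint ranges: [-2.86, 2.86], [-0.3, 2.09], [-1.38, 1.24], [0.06, 2.45], [-1.56, 4.7], [0.09, 2.05], [-2.69, 2.69]. Speed limits (rad/s): [2.57, 2.57, 3.14, 3.14, 3.14, 3.14, 3.14].

## Interface

Orientations are given as [roll, pitch, yaw] about the fixed x, y, z axes, in that order (R = Rz(yaw) Ry(pitch) Rx(roll)).
In Python, from workcell import env gives the robot as it stands.
- The arm moves only by the shell command python3 -m crank 'ROWS'. ROWS is JSON, one flat list of numbers, 7 for each row, row after row: the turn, a rotation vector about the tool's x, y, z in rad, then the shift along the tool's x, y, z in cm, then the opening, from -1 (shut) to 1 (fully open). A call has 1 to 20 rows; each row is the pose to reach, as a shift and turn from the pose measured when the call began, along the tool's axes at that moment; what a row does not reach only later rows make up. A row lasts 1/12 s, in which the tool goes at most 41.7 mm and 7.16 degrees, less where a joint would pass 70% of its speed; a pose out of reach is approached as far as the arm can. A call with a gripper value outside its range is refused whole. The fingers move at their own pace and stop on an object; the grip force is fixed at half the most. Time passes only in rows, so rows that repeat a pose let the fingers close. It gives the time, the measured TCP pose, the force and the opening at its end, in the units of the state.
- env.get_obs(): the state, without advancing time (a new reading comes with each control period).
- env.grab_frame(name): name is "side" or "top" or "wrist"; returns a dict with "color" (420x560x3 uint8, blue, green, red), "fov_y" (degrees; the focal length in pixels is half the picture's height over the tangent of half this angle, whatever the lens; pixels are square), "cx", "cy" (the principal point, pixels), "dist_coeffs" ([k1, k2, p1, p2, k3] as OpenCV has them; the pictures are not rectified), "T" (4x4, takes a point from camera to world coordinates); the wrist camera has in their place "tool_from_camera" (4x4, takes a point from camera to tool coordinates, whose origin is the TCP and whose axes are the flange's). Camera axes: x right, y down, z forward; pixel columns grow to the right and rows downward; lengths in m; the calibration is good to about 2 mm. A picture is of the moment at which its call begins: read the wrist's pose just before it. There is no depth.
- env.close_job(): hands the job in, once; it reports no verdict.
The state is a dict: "time_s": time; "joints": joint angles; "joint_vel": joint speeds; "tau": joint torques, N m; "position": TCP position; "ee_rot": TCP orientation; "wrist_force": force on the tool from outside, world axes, zero at the start; "moment": the same for the moment, N m; "opening": finger opening in m.
Only numpy, scipy, OpenCV 4.12 (cv2) and the standard library are available. Lean on these libraries where they do the work, as an engineer would, in place of code of your own. Each camera call takes 0.05 s, during which the arm holds its last target.

## Working session

There is one attempt and no reset: what is moved stays moved. The work goes in short steps, Python scripts to look and compute and a shell command to move; the robot and the scene stay as the last step left them, time stands still between calls to the robot, and variables do not carry over. Pictures are saved under pics/ and viewed, and the job is handed in when it is done.

```bash
mkdir -p pics; ls; python3 - <<'E'
from workcell import env
import cv2
print(env.get_obs())
for n in ("side","top","wrist"):
    f=env.grab_frame(n); cv2.imwrite(f"pics/{n}0.png",f["color"])
    print(n,f["fov_y"],f["cx"],f["cy"],f["dist_coeffs"]); print(f.get("T",f.get("tool_from_camera")))
E
```

```text
pics
{'time_s': 0.0, 'joints': array([ 1.21807629,  0.32183444, -0.07006424,  1.45167058,  0.02261947,
        1.37078089, -0.0568881 ]), 'joint_vel': array([ 0.00031636,  0.00098322, -0.00069163,  0.00146548, -0.0011416 ,
       -0.0012791 , -0.00136584]), 'tau': array([-3.54869835e-04, -4.93585360e+01, -3.82635221e-01, -3.14330828e+01,
        1.27318333e-02,  1.13724562e-02,  1.40831406e-05]), 'position': array([ 0.23286779, -0.60628718,  0.23021813]), 'ee_rot': array([-3.13968991e+00,  1.22697778e-04,  3.66846968e-01]), 'wrist_force': array([-0.50769747, -0.38552311, -0.00664485]), 'moment': array([-0.00086522,  0.07092117,  0.01799367]), 'opening': 0.08544756103351117}
side 46.51392534699457 283.808653244451 205.3378609753799 [-0.04668502  0.          0.          0.          0.        ]
[[-0.50797024  0.57361968 -0.64259372  1.1634063 ]
 [ 0.86119266  0.32287056 -0.39255804  0.49634828]
 [-0.01770442 -0.7528048  -0.65800569  0.81818733]
 [ 0.          0.          0.          1.        ]]
top 46.36541398213872 280.2772795441137 213.7480992432296 [-0.15607975  0.          0.          0.          0.        ]
[[ 5.16032269e-02 -9.76483503e-01  2.09325285e-01  2.13963403e-01]
 [-9.98667319e-01 -5.02822808e-02  1.16308859e-02  3.67675592e-02]
 [-8.32015457e-04 -2.09646512e-01 -9.77776891e-01  1.27899953e+00]
 [ 0.00000000e+00  0.00000000e+00  0.00000000e+00  1.00000000e+00]]
wrist 59.916814876305835 287.9209446602104 213.66143448756566 [0.00307936 0.         0.         0.         0.        ]
[[ 9.52517779e-04 -9.61821982e-01 -2.73674201e-01  6.70633945e-02]
 [ 9.99998889e-01  6.02419260e-04  1.36328756e-03 -1.33629818e-04]
 [-1.14637334e-03 -2.73675196e-01  9.61821487e-01 -1.42888787e-01]
 [ 0.00000000e+00  0.00000000e+00  0.00000000e+00  1.00000000e+00]]
```

View pics/side0.png

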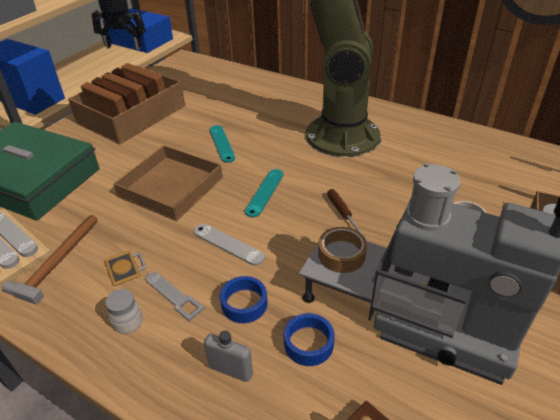

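View pics/top0.png

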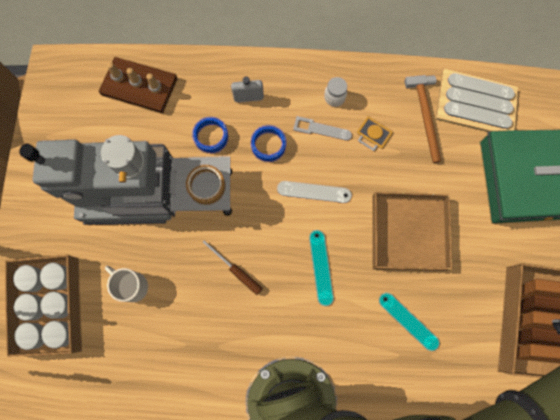

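View pics/wrist0.png

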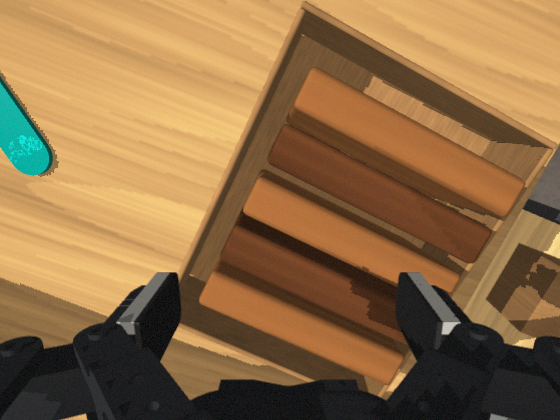

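Side and top views: the brown tape is at top (206,184), on the shelf. The press is to its left and feeds toward image left. The empty carton is at (412,232).

Bar candidates in the top view:
- Plain aluminium bar at (314,192), hole at (344,195). It lies alone on the table and is grey, so it fits.
- Finished opener with a square window at (322,129).
- Three bars stacked on plywood at (480,100).
- Turquoise bars at (320,268) and (410,320).

The blue rings at (210,135) and (268,144) are decoys. I'll confirm this in enlarged crops.

```bash
cat > h.py <<'E'
import numpy as np, cv2
from workcell import env
from scipy.spatial.transform import Rotation as Ro
def K(f):
    h=f["color"].shape[0]; fo=h/2/np.tan(np.radians(f["fov_y"]/2))
    return np.array([[fo,0,f["cx"]],[0,fo,f["cy"]],[0,0,1.]])
def toolT(o):
    T=np.eye(4); T[:3,:3]=Ro.from_euler('xyz',o["ee_rot"]).as_matrix(); T[:3,3]=o["position"]; return T
def grab(n):
    o=env.get_obs(); f=env.grab_frame(n)
    f["Tw"]=f["T"] if "T" in f else toolT(o)@f["tool_from_camera"]
    return f
def ray(f,px):
    p=cv2.undistortPoints(np.array(px,float).reshape(-1,1,2),K(f),np.array(f["dist_coeffs"])).reshape(-1,2)
    d=np.c_[p,np.ones(len(p))]@f["Tw"][:3,:3].T
    return f["Tw"][:3,3],d
def onz(f,px,z):
    o,d=ray(f,px); return o+d*((z-o[2])/d[:,2])[:,None]
def proj(f,P):
    T=np.linalg.inv(f["Tw"]); r,_=cv2.Rodrigues(T[:3,:3])
    return cv2.projectPoints(np.array(P,float).reshape(-1,1,3),r,T[:3,3],K(f),np.array(f["dist_coeffs"]))[0].reshape(-1,2)
def crop(f,x0,y0,x1,y1,s,name):
    cv2.imwrite(name,cv2.resize(f["color"][y0:y1,x0:x1],None,fx=s,fy=s,interpolation=cv2.INTER_CUBIC))
E
python3 - <<'E'
from h import *
f=grab("top"); crop(f,140,100,360,250,3.6,"pics/c_top.png"); crop(f,360,180,460,280,5,"pics/c_cart.png")
f=grab("side"); crop(f,180,190,400,340,3.6,"pics/c_side.png")
E
```

```text
(no output)
```

View pics/c_top.png

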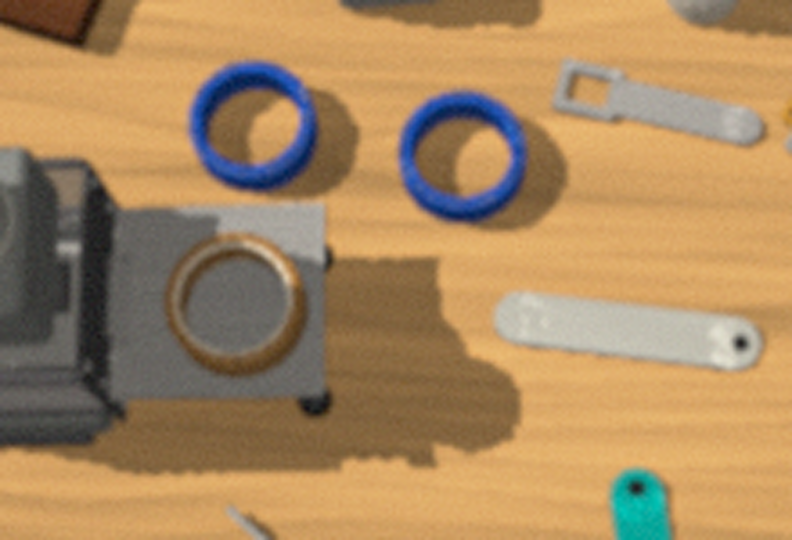

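View pics/c_cart.png

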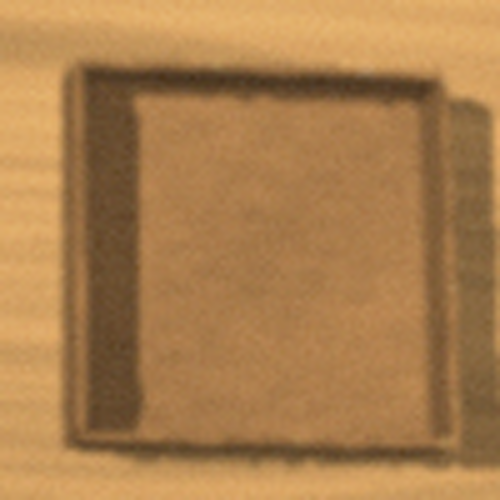

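View pics/c_side.png

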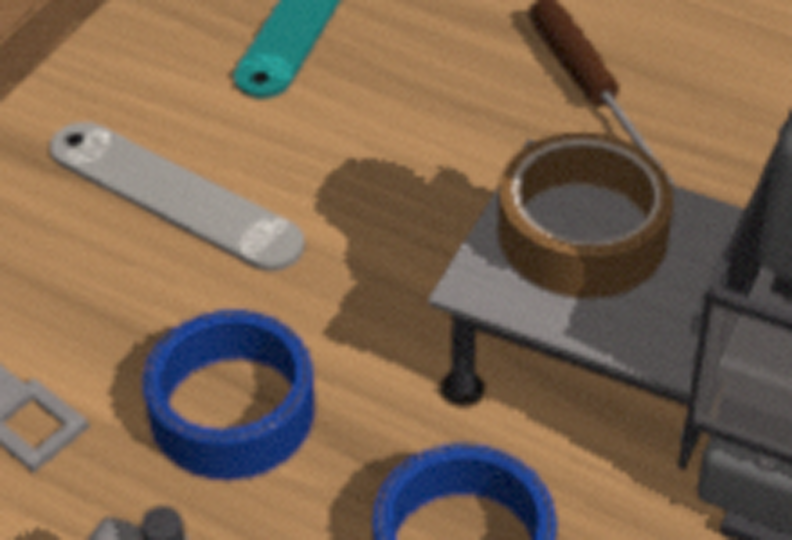

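The crops confirm it. The lone bar has its hole at crop (740,343), i.e. px (345.6,195), so the plain end points at the press. The brown ring lies alone on the shelf.

```bash
python3 - <<'E'
from h import *
f=grab("top"); s=grab("side")
def bar(f,roi,vth):
    x0,y0,x1,y1=roi; h=cv2.cvtColor(f["color"],cv2.COLOR_BGR2HSV)
    m=((h[...,1]<60)&(h[...,2]>vth)).astype(np.uint8); q=np.zeros_like(m); q[y0:y1,x0:x1]=m[y0:y1,x0:x1]
    c=max(cv2.findContours(q,cv2.RETR_EXTERNAL,cv2.CHAIN_APPROX_NONE)[0],key=cv2.contourArea)
    return c.reshape(-1,2)
for n,g,roi in (("top",f,(270,170,360,210)),("side",s,(185,215,270,270))):
    c=bar(g,roi,90); P=onz(g,c,0.006)[:,:2]
    r=cv2.minAreaRect((P*1000).astype(np.float32)); print(n,"bar rect",r)
# tape: brown wall in top
h=cv2.cvtColor(f["color"],cv2.COLOR_BGR2HSV)
for n,g,(x0,y0,x1,y1) in (("top",f,(180,160,230,208)),("side",s,(316,222,370,274))):
    h=cv2.cvtColor(g["color"],cv2.COLOR_BGR2HSV)
    m=(h[...,1]>70).astype(np.uint8); q=np.zeros_like(m); q[y0:y1,x0:x1]=m[y0:y1,x0:x1]
    c=max(cv2.findContours(q,cv2.RETR_EXTERNAL,cv2.CHAIN_APPROX_NONE)[0],key=cv2.contourArea).reshape(-1,2)
    e=cv2.fitEllipse(c.astype(np.float32)); print(n,"tape",e, cv2.contourArea(c),onz(g,[e[0]],.124),onz(g,[e[0]],.106))
print("shelf corners",onz(f,[(230.3,156.5),(230.3,210.8)],.088), onz(s,[(180+430/3.6,190+300/3.6)],.088))
print("shelf inner",onz(f,[(171.5,158.5),(171.5,210)],.088))
cc=np.array([(66,65),(441,68),(457,447),(66,447)])/5+[360,180]
C=onz(f,cc,.045); print("carton",C,C.mean(0)); print(np.linalg.norm(C-np.roll(C,1,0),axis=1))
sc=onz(s,[(116,184),(170,150),(222,178),(170,213)],.045); print(sc, sc.mean(0))
E
```

```text
top bar rect ((552.2542114257812, -35.25541687011719), (196.0672607421875, 40.149986267089844), 85.95857238769531)
side bar rect ((549.3148193359375, -34.654815673828125), (200.97152709960938, 41.99272918701172), 86.06511688232422)
top tape ((205.1256561279297, 184.11614990234375), (38.5029182434082, 39.605308532714844), 151.81570434570312) 1195.0 [[0.52594749 0.238325   0.124     ]] [[0.53080958 0.24146616 0.106     ]]
side tape ((341.94256591796875, 244.2080078125), (54.21076965332031, 56.5078239440918), 107.8568344116211) 2239.0 [[0.52961356 0.24155293 0.124     ]] [[0.51317957 0.23494618 0.106     ]]
shelf corners [[0.61192329 0.18632872 0.088     ]
 [0.47003473 0.17567339 0.088     ]] [[0.60965244 0.19028132 0.088     ]]
shelf inner [[0.59967807 0.33782929 0.088     ]
 [0.46450739 0.32389711 0.088     ]]
carton [[ 0.54598721 -0.18812953  0.045     ]
 [ 0.5554794  -0.38969015  0.045     ]
 [ 0.35482972 -0.39475099  0.045     ]
 [ 0.34636091 -0.19088372  0.045     ]] [ 0.45066431 -0.2908636   0.045     ]
[0.19964529 0.20178401 0.20071349 0.2040431 ]
[[ 0.54825875 -0.38348052  0.045     ]
 [ 0.36201513 -0.36134434  0.045     ]
 [ 0.39425839 -0.15847414  0.045     ]
 [ 0.56530662 -0.18726279  0.045     ]] [ 0.46745972 -0.27264045  0.045     ]
```

```bash
cat >> h.py <<'E'
def go(pos,yaw,rp=(np.pi,0)):
    o=env.get_obs(); T=toolT(o); R=Ro.from_euler('xyz',[rp[0],rp[1],yaw]).as_matrix()
    rv=Ro.from_matrix(T[:3,:3].T@R).as_rotvec(); s=T[:3,:3].T@(np.array(pos)-T[:3,3])*100
    print("turn",np.round(rv,4),"shift cm",np.round(s,2),"yaw now",round(o["ee_rot"][2],3))
E
python3 - <<'E'
from h import *
go((.48,-.2,.25),.2); go((.54,.15,.27),.07)
E
```

```text
turn [-3.000e-04  1.000e-04  1.668e-01] shift cm [ 37.64 -29.11  -1.88] yaw now 0.367
turn [-3.000e-04  1.000e-04  2.968e-01] shift cm [ 55.79 -59.63  -3.87] yaw now 0.367
```

```bash
python3 -m crank '[0,0,0.167,37.6,-29,-2,1, 0,0,0.167,37.6,-29,-2,1, 0,0,0.167,37.6,-29,-2,1, 0,0,0.167,37.6,-29,-2,1, 0,0,0.167,37.6,-29,-2,1, 0,0,0.167,37.6,-29,-2,1, 0,0,0.167,37.6,-29,-2,1, 0,0,0.167,37.6,-29,-2,1, 0,0,0.167,37.6,-29,-2,1, 0,0,0.167,37.6,-29,-2,1, 0,0,0.297,55.8,-59.6,-4,1, 0,0,0.297,55.8,-59.6,-4,1, 0,0,0.297,55.8,-59.6,-4,1, 0,0,0.297,55.8,-59.6,-4,1, 0,0,0.297,55.8,-59.6,-4,1, 0,0,0.297,55.8,-59.6,-4,1, 0,0,0.297,55.8,-59.6,-4,1, 0,0,0.297,55.8,-59.6,-4,1, 0,0,0.297,55.8,-59.6,-4,1, 0,0,0.297,55.8,-59.6,-4,1]'
python3 - <<'E'
from h import *
f=grab("wrist"); cv2.imwrite("pics/w1.png",f["color"]); 
E
```

```text
time_s: 2.02
position: [0.5403, 0.152, 0.2718]
ee_rot: [-3.141, -0.001, 0.07]
wrist_force: [0.9, -0.3, -0.4]
opening: 0.0856
```

View pics/w1.png

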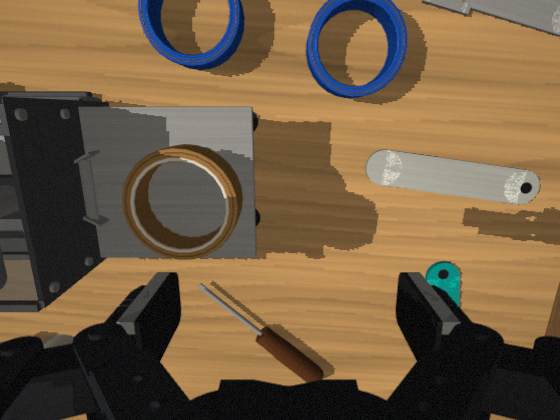

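The wrist view shows the shelf at (80–256,107–258), the slot lips at (77–107,150–225), the ring at (182,203) and the bar from (366,165) to (540,190).

```bash
python3 - <<'E'
from h import *
f=grab("wrist"); np.save("w1.npy",f["Tw"])
crop(f,60,90,270,270,3.6,"pics/w1c.png")
h=cv2.cvtColor(f["color"],cv2.COLOR_BGR2HSV)
m=((h[...,1]<60)&(h[...,2]>90)).astype(np.uint8); q=np.zeros_like(m); q[140:215,355:550]=m[140:215,355:550]
c=max(cv2.findContours(q,cv2.RETR_EXTERNAL,cv2.CHAIN_APPROX_NONE)[0],key=cv2.contourArea).reshape(-1,2)
P=onz(f,c,.006)[:,:2]; print("bar",cv2.minAreaRect((P*1000).astype(np.float32)))
m=(h[...,1]>70).astype(np.uint8); q=np.zeros_like(m); q[140:262,118:250]=m[140:262,118:250]
cs,hi=cv2.findContours(q,cv2.RETR_CCOMP,cv2.CHAIN_APPROX_NONE)
for i,c in enumerate(cs):
    if cv2.contourArea(c)>1500:
        e=cv2.fitEllipse(c.reshape(-1,2).astype(np.float32)); P=onz(f,c.reshape(-1,2),.124)[:,:2]
        print(hi[0][i],e,onz(f,[e[0]],.124),onz(f,[e[0]],.088), cv2.minEnclosingCircle((P*1000).astype(np.float32)))
E
```

```text
bar ((547.864990234375, -35.78131866455078), (200.8628692626953, 40.09357833862305), 86.02086639404297)
[-1  0  2 -1] ((191.648193359375, 208.87680053710938), (120.54998016357422, 138.5696258544922), 62.0948486328125) [[0.52225044 0.2410798  0.124     ]] [[0.51183105 0.25037717 0.088     ]] ((514.9053955078125, 251.0550537109375), 69.41250610351562)
[-1 -1 -1  1] ((193.05982971191406, 203.97499084472656), (93.00493621826172, 100.81572723388672), 123.53759002685547) [[0.52654806 0.23995756 0.124     ]] [[0.51665973 0.24911625 0.088     ]] ((524.9717407226562, 239.87429809570312), 41.30704116821289)
```

View pics/w1c.png

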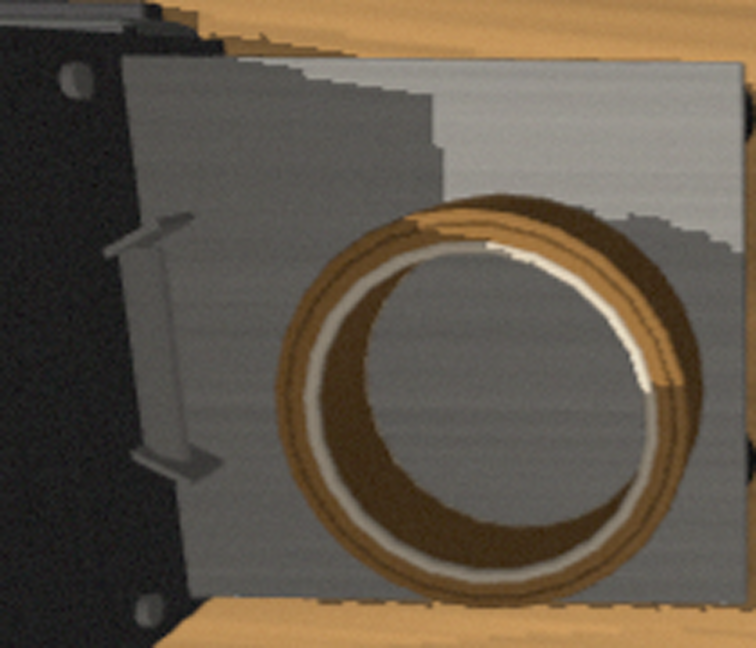

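```bash
python3 - <<'E'
from h import *
f=grab("wrist"); 
px=np.array([(743,62),(743,603),(122,57),(190,597)])/3.6+[60,90]
C=onz(f,px,.088)[:,:2]; print(C.round(4))
A,B,D,E=C
for a,b in((A,B),(D,E),(A,D),(B,E)): d=b-a; print(np.linalg.norm(d).round(4),np.degrees(np.arctan2(d[1],d[0])).round(2))
print("mid front",(A+B)/2,"mid inner",(D+E)/2)
# project candidate slot model (press frame)
for th,m in ((93.9,(D+E)/2),):
    u=np.array([np.cos(np.radians(th)),np.sin(np.radians(th))]); v=np.array([-u[1],u[0]])
    W=lambda x,y,z:[*(m+u*x+v*y),z]
    q=proj(f,[W(0,22,.088),W(0,-22,.088),W(0,22,.096),W(0,-22,.096),W(0,75,.172),W(0,-75,.172)])
    print(((q-[60,90])*3.6).round(0))
E
```

```text
[[0.6072 0.1831]
 [0.4682 0.1738]
 [0.596  0.3313]
 [0.4575 0.3218]]
0.1393 -176.19
0.1389 -176.08
0.1486 94.32
0.1483 94.16
mid front [0.53771782 0.1784376 ] mid inner [0.52673605 0.32652144]
[[ 716. 4979.]
 [ 784. 5568.]
 [ 716. 4985.]
 [ 784. 5560.]
 [ 738. 5192.]
 [ 758. 5320.]]
```

```bash
python3 - <<'E'
from h import *
go((.5295,.1971,.16),.07);go((.5295,.1971,.097),.07)
E
```

```text
turn [-0.0026  0.0001  0.0074] shift cm [-0.67 -4.31 11.16] yaw now 0.077
turn [-0.0026  0.0001  0.0074] shift cm [-0.67 -4.3  17.46] yaw now 0.077
```

```bash
python3 -m crank '[0,0,0.007,-0.7,-4.3,11.2,1, 0,0,0.007,-0.7,-4.3,11.2,1, 0,0,0.007,-0.7,-4.3,11.2,1, 0,0,0.007,-0.7,-4.3,11.2,1, 0,0,0.007,-0.7,-4.3,14.5,1, 0,0,0.007,-0.7,-4.3,17.5,1, 0,0,0.007,-0.7,-4.3,17.5,1, 0,0,0.007,-0.7,-4.3,17.5,1]'
python3 -m crank '[0,0,0,0,0,0,-0.2, 0,0,0,0,0,0,-0.6, 0,0,0,0,0,0,-1, 0,0,0,0,0,0,-1, 0,0,0,0,0,0,-1, 0,0,0,0,0,0,-1, 0,0,0,0,0,0,-1, 0,0,0,0,0,0,-1, 0,0,0,0,0,0,-1, 0,0,0,0,0,0,-1]'
python3 - <<'E'
from h import *
f=grab("wrist"); cv2.imwrite("pics/w2.png",f["color"]); 
E
```

```text
time_s: 2.83
position: [0.5293, 0.1951, 0.0968]
ee_rot: [-3.14, 0.002, 0.068]
wrist_force: [0.5, 0.6, 1.2]
opening: 0.0854
time_s: 3.67
position: [0.5296, 0.1954, 0.0975]
ee_rot: [-3.14, 0.001, 0.069]
wrist_force: [-1.4, -0.3, 6.1]
opening: 0.0101
```

View pics/w2.png

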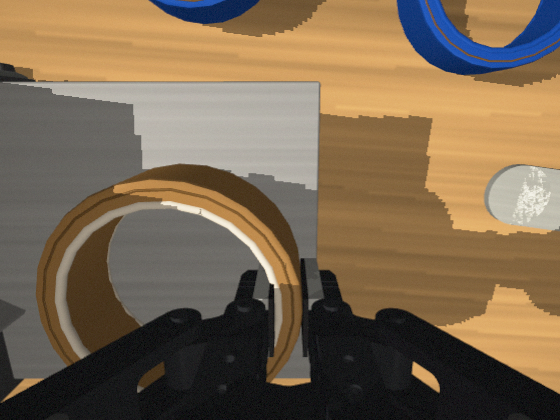

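The ring wall is gripped, with the opening at 10.1 mm, which matches the wall. Next I'll carry it to the carton.

```bash
python3 - <<'E'
from h import *
go((.5295,.1951,.19),.07);go((.451,-.326,.19),.07);go((.451,-.326,.016),.07)
E
```

```text
turn [-0.0015  0.0011 -0.0012] shift cm [-0.03  0.02 -9.25] yaw now 0.069
turn [-0.0015  0.0011 -0.0012] shift cm [-11.44  51.47  -9.31] yaw now 0.069
turn [-0.0015  0.0011 -0.0012] shift cm [-11.42  51.49   8.09] yaw now 0.069
```

```bash
python3 -m crank '[0,0,0,0,0,-3,-1, 0,0,0,0,0,-6,-1, 0,0,0,0,0,-9.3,-1, 0,0,0,0,0,-9.3,-1, 0,0,0,-11.4,51.5,-9.3,-1, 0,0,0,-11.4,51.5,-9.3,-1, 0,0,0,-11.4,51.5,-9.3,-1, 0,0,0,-11.4,51.5,-9.3,-1, 0,0,0,-11.4,51.5,-9.3,-1, 0,0,0,-11.4,51.5,-9.3,-1, 0,0,0,-11.4,51.5,-9.3,-1, 0,0,0,-11.4,51.5,-9.3,-1, 0,0,0,-11.4,51.5,-9.3,-1, 0,0,0,-11.4,51.5,-9.3,-1, 0,0,0,-11.4,51.5,-9.3,-1, 0,0,0,-11.4,51.5,-9.3,-1, 0,0,0,-11.4,51.5,-9.3,-1, 0,0,0,-11.4,51.5,-9.3,-1, 0,0,0,-11.4,51.5,-9.3,-1]'
python3 - <<'E'
from h import *
f=grab("wrist"); cv2.imwrite("pics/w3.png",f["color"]); f=grab("top"); crop(f,340,150,500,290,4,"pics/t3.png")
go((.451,-.326,.016),.07)
E
```

```text
time_s: 5.3
position: [0.45, -0.328, 0.1884]
ee_rot: [-3.138, 0.003, 0.064]
wrist_force: [0.6, 0.5, -1.3]
opening: 0.0096
turn [-0.0034  0.0017 -0.    ] shift cm [-0.03  0.17 17.3 ] yaw now 0.07
```

View pics/w3.png

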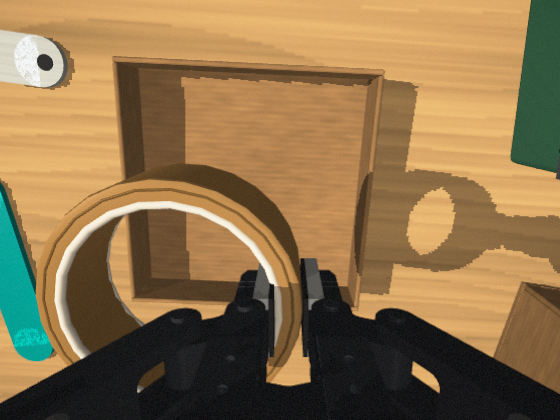

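View pics/t3.png

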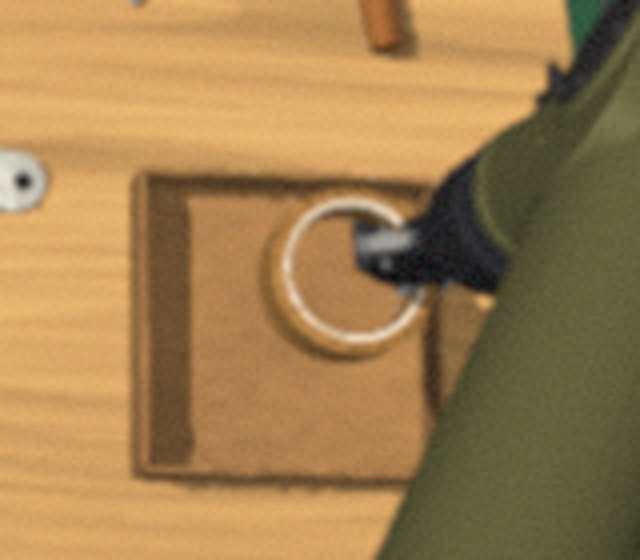

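The wrist view shows carton corners at (113,57), (384,71), (358,306) and (133,298), with the ring held flat. I'll check the carton position from these.

```bash
python3 - <<'E'
from h import *
f=grab("wrist"); C=onz(f,[(113,57),(384,71),(358,306),(133,298)],.045); print(C.round(4),C.mean(0))
c=C[:,:2].mean(0)
go((*(c+[.003,-.035]),.016),.07); print(env.get_obs()["position"])
E
```

```text
[[ 0.5463 -0.1908  0.045 ]
 [ 0.5509 -0.3891  0.045 ]
 [ 0.3569 -0.394   0.045 ]
 [ 0.3506 -0.1963  0.045 ]] [ 0.45116564 -0.29253367  0.045     ]
turn [-0.0028  0.0015  0.0011] shift cm [ 0.23  0.37 17.33] yaw now 0.071
[ 0.45187311 -0.32445523  0.18928805]
```

```bash
python3 -m crank '[0,0,0,0,0.2,4,-1, 0,0,0,0,0.2,8,-1, 0,0,0,0,0.2,11,-1, 0,0,0,0,0.2,14,-1, 0,0,0,0,0.2,16,-1, 0,0,0,0,0.2,17.2,-1, 0,0,0,0,0.2,17.2,-1, 0,0,0,0,0.2,17.2,-1]'
python3 -m crank '[0,0,0,0,0,0,-0.5, 0,0,0,0,0,0,-0.3, 0,0,0,0,0,0,-0.1, 0,0,0,0,0,0,-0.1, 0,0,0,0,0,0,-0.1, 0,0,0,0,0,-3,-0.1, 0,0,0,0,0,-7,-0.1, 0,0,0,0,0,-11,-0.1, 0,0,0,0,0,-15,-0.1, 0,0,0,0,0,-18,-0.1, 0,0,0,0,0,-18,0.4, 0,0,0,0,0,-18,0.4]'
python3 - <<'E'
from h import *
f=grab("wrist"); cv2.imwrite("pics/w4.png",f["color"])
E
```

```text
time_s: 6.12
position: [0.4526, -0.3253, 0.0179]
ee_rot: [-3.139, 0.001, 0.073]
wrist_force: [0.8, -0.2, -1.1]
opening: 0.0099
time_s: 7.12
position: [0.4539, -0.3266, 0.2005]
ee_rot: [3.141, -0.003, 0.073]
wrist_force: [0.2, 0.6, -0.5]
opening: 0.0596
```

View pics/w4.png

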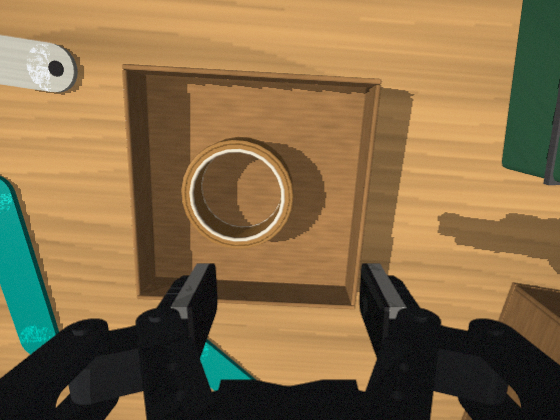

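The tape lies flat inside the carton: the ring is at (237,196), well within the walls. Now the bar. First I'll check the joint range for the two possible wrist yaws.

```bash
python3 - <<'E'
from h import *
o=env.get_obs(); print(o["joints"].round(3))
b=np.radians(86.02); u=np.array([np.cos(b),np.sin(b)]); g=np.array([.5479,-.0358])-.05*u; print(g)
for y in (b,b-np.pi): go((*g,.16),y)
E
```

```text
[ 0.898  0.165 -0.355  1.717  0.058  1.271 -0.968]
[ 0.54442959 -0.08567942]
turn [-1.6000e-03 -1.2000e-03 -1.4288e+00] shift cm [ 10.88 -23.29   3.88] yaw now 0.073
turn [-1.2000e-03  1.6000e-03  1.7128e+00] shift cm [ 10.88 -23.29   3.88] yaw now 0.073
```

```bash
python3 -m crank '[0,0,-1.429,10.7,-21.5,4,0.17, 0,0,-1.429,10.7,-21.5,4,0.17, 0,0,-1.429,10.7,-21.5,4,0.17, 0,0,-1.429,10.7,-21.5,4,0.17, 0,0,-1.429,10.7,-21.5,4,0.17, 0,0,-1.429,10.7,-21.5,4,0.17, 0,0,-1.429,10.7,-21.5,4,0.17, 0,0,-1.429,10.7,-21.5,4,0.17, 0,0,-1.429,10.7,-21.5,4,0.17, 0,0,-1.429,10.7,-21.5,4,0.17, 0,0,-1.429,10.7,-21.5,4,0.17, 0,0,-1.429,10.7,-21.5,4,0.17, 0,0,-1.429,10.7,-21.5,4,0.17, 0,0,-1.429,10.7,-21.5,4,0.17, 0,0,-1.429,10.7,-21.5,4,0.17, 0,0,-1.429,10.7,-21.5,4,0.17]'
python3 - <<'E'
from h import *
f=grab("wrist"); cv2.imwrite("pics/w5.png",f["color"])
E
```

```text
time_s: 8.5
position: [0.5436, -0.1036, 0.1582]
ee_rot: [-3.14, -0.002, 1.5]
wrist_force: [1.2, -0.1, -0.5]
opening: 0.0498
```

View pics/w5.png

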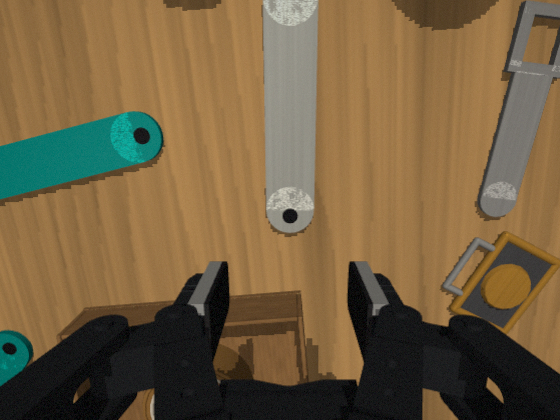

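The hole is at (290,216) and the hole end at (290,232). The bar runs nearly straight up the picture, centred between the fingers. Now I'll measure it.

```bash
python3 - <<'E'
from h import *
f=grab("wrist"); h=cv2.cvtColor(f["color"],cv2.COLOR_BGR2HSV)
m=(h[...,1]<60).astype(np.uint8); L=[];R=[]
for r in range(40,200,5):
    xs=np.where(m[r,240:340])[0]+240; L.append((xs.min()-.5,r)); R.append((xs.max()+.5,r))
L=onz(f,L,.006);R=onz(f,R,.006)
w=np.median(np.linalg.norm(L-R,axis=1)); M=(L+R)[:,:2]/2
vx,vy,x0,y0=cv2.fitLine(M.astype(np.float32),cv2.DIST_HUBER,0,.01,.01).ravel()
if vy<0: vx,vy=-vx,-vy
print("width",w,"ang",np.degrees(np.arctan2(vy,vx)),np.arctan2(vy,vx))
hole=onz(f,[(290,216)],.006)[0]; end=onz(f,[(290,232)],.006)[0]; print(hole,end)
u=np.array([vx,vy]); e=np.array([x0,y0])+u*((end[:2]-[x0,y0])@u); g=e+u*.032; print("end",e,"centre",e+u*.1,"grip",g)
go((*g,.06),np.arctan2(vy,vx)); go((*g,.006),np.arctan2(vy,vx))
E
```

```text
width 0.03964402487074532 ang 86.11163 1.5029316
[ 0.54211971 -0.1211202   0.006     ] [ 0.54115919 -0.13532863  0.006     ]
end [ 0.54073184 -0.13529958] centre [ 0.54751311 -0.03552977] grip [ 0.54290185 -0.10337324]
turn [-0.0008 -0.0018 -0.0019] shift cm [-0.   -0.08  9.85] yaw now 1.501
turn [-0.0008 -0.0018 -0.0019] shift cm [-1.000e-02 -8.000e-02  1.525e+01] yaw now 1.501
```

```bash
python3 -m crank '[0,0,0,0,-0.08,4,0.17, 0,0,0,0,-0.08,8,0.17, 0,0,0,0,-0.08,11,0.17, 0,0,0,0,-0.08,13,0.17, 0,0,0,0,-0.08,14.5,0.17, 0,0,0,0,-0.08,15.2,0.17, 0,0,0,0,-0.08,15.2,0.17, 0,0,0,0,-0.08,15.2,0.17]'
python3 - <<'E'
from h import *
f=grab("wrist"); crop(f,150,200,430,410,2.8,"pics/w6.png"); print(env.get_obs()["position"],env.get_obs()["wrist_force"])
f=grab("side"); crop(f,160,180,340,310,4.4,"pics/s6.png")
E
```

```text
time_s: 9.27
position: [0.5433, -0.1032, 0.007]
ee_rot: [-3.141, -0.002, 1.501]
wrist_force: [0.0, 0.0, 0.9]
opening: 0.0498
[ 0.54389653 -0.10332398  0.00761013] [ 0.51675369 -0.94862437  0.43617754]
```

View pics/w6.png

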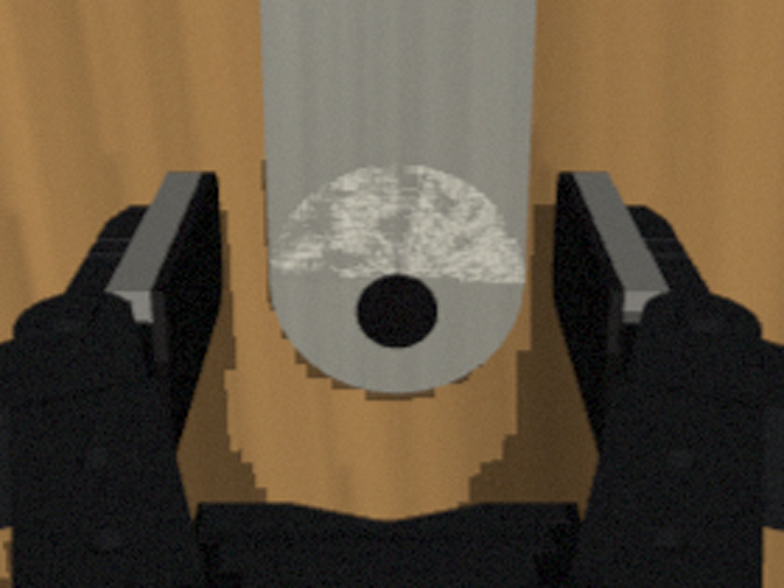

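View pics/s6.png

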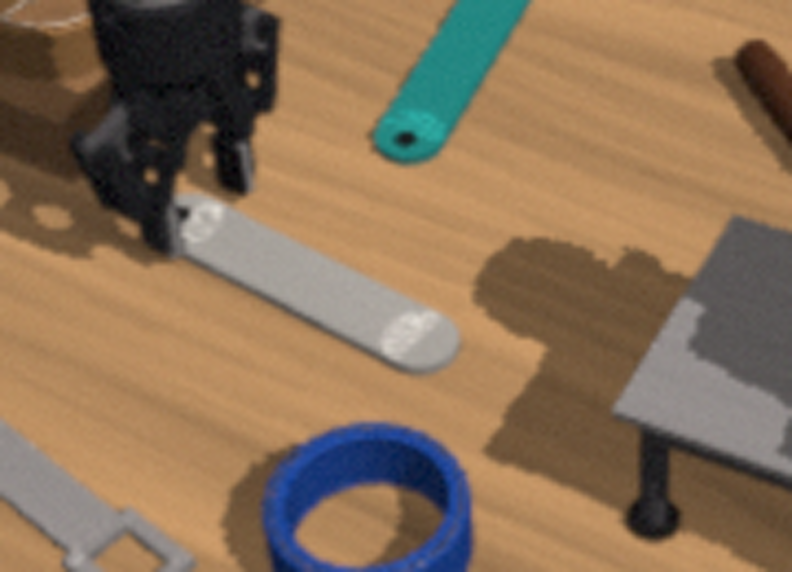

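```bash
python3 -m crank '[0,0,0,0,0,0.2,0.1, 0,0,0,0,0,0.4,0.1, 0,0,0,0,0,0.5,0.1, 0,0,0,0,0,0.5,0.1, 0,0,0,0,0,0.5,0.1]'
python3 -m crank '[0,0,0,0,0,0,0.05, 0,0,0,0,0,0,0, 0,0,0,0,0,0,-0.03, 0,0,0,0,0,0,-0.03, 0,0,0,0,0,0,-0.03]'
```

```text
time_s: 9.78
position: [0.5441, -0.1035, 0.003]
ee_rot: [3.14, -0.001, 1.501]
wrist_force: [-0.6, 0.4, 0.1]
opening: 0.0468
time_s: 10.2
position: [0.5442, -0.1035, 0.003]
ee_rot: [3.14, -0.001, 1.501]
wrist_force: [0.8, 0.1, 0.0]
opening: 0.0417
```

```bash
python3 -m crank '[0,0,0,0,0,0.1,-0.03, 0,0,0,0,0,0.15,-0.03, 0,0,0,0,0,0.15,-0.03]'
python3 -m crank '[0,0,0,0,0,0.1,-0.03, 0,0,0,0,0,0.15,-0.03, 0,0,0,0,0,0.15,-0.03]'
```

```text
time_s: 10.45
position: [0.5442, -0.1035, 0.0014]
ee_rot: [3.14, -0.001, 1.501]
wrist_force: [0.4, -0.2, -1.0]
opening: 0.0415
time_s: 10.7
position: [0.5442, -0.1035, -0.0003]
ee_rot: [3.14, -0.001, 1.501]
wrist_force: [-0.1, -0.3, 0.2]
opening: 0.0411
```

TCP is at about 0 mm with no contact, so the tips sit roughly 1.5 mm behind it, which fits the swing. Now I'll grip.

```bash
python3 -m crank '[0,0,0,0,0,0,-0.3, 0,0,0,0,0,0,-0.7, 0,0,0,0,0,0,-1, 0,0,0,0,0,0,-1, 0,0,0,0,0,0,-1, 0,0,0,0,0,0,-1]'
python3 -m crank '[0,0,0,0,0,-0.5,-1, 0,0,0,0,0,-1.5,-1, 0,0,0,0,0,-3,-1, 0,0,0,0,0,-6,-1, 0,0,0,0,0,-9,-1, 0,0,0,0,0,-12,-1, 0,0,0,0,0,-15,-1, 0,0,0,0,0,-15,-1, 0,0,0,0,0,-15,-1]'
python3 - <<'E'
from h import *
f=grab("wrist"); cv2.imwrite("pics/w7.png",f["color"])
f=grab("side"); crop(f,160,100,400,280,3.3,"pics/s7.png")
b=np.radians(94.0); u=np.array([np.cos(b),np.sin(b)]); S=np.array([.527,.3273])
for d,z in((.168+.02,.15),(.168+.02,.105)): print(S-u*d); go((*(S-u*d),z),b)
E
```

```text
time_s: 11.2
position: [0.5444, -0.1035, 0.0002]
ee_rot: [3.139, -0.001, 1.501]
wrist_force: [-1.0, 0.1, 5.9]
opening: 0.0381
time_s: 11.95
position: [0.5452, -0.1039, 0.1524]
ee_rot: [3.135, 0.0, 1.501]
wrist_force: [0.3, 0.1, -1.7]
opening: 0.0378
[0.54011422 0.13975796]
turn [ 0.0005 -0.001  -0.1398] shift cm [24.26 -2.   -0.04] yaw now 1.501
[0.54011422 0.13975796]
turn [ 0.0005 -0.001  -0.1398] shift cm [24.26 -2.    4.46] yaw now 1.501
```

View pics/w7.png

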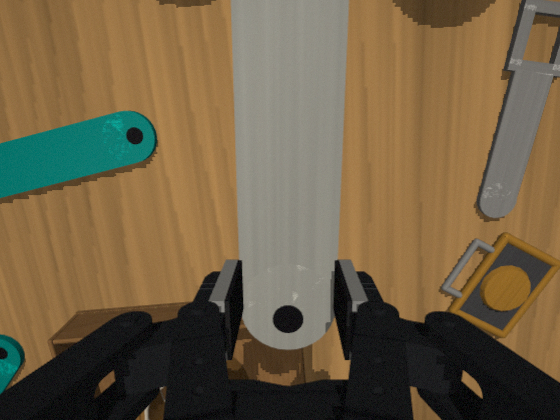

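View pics/s7.png

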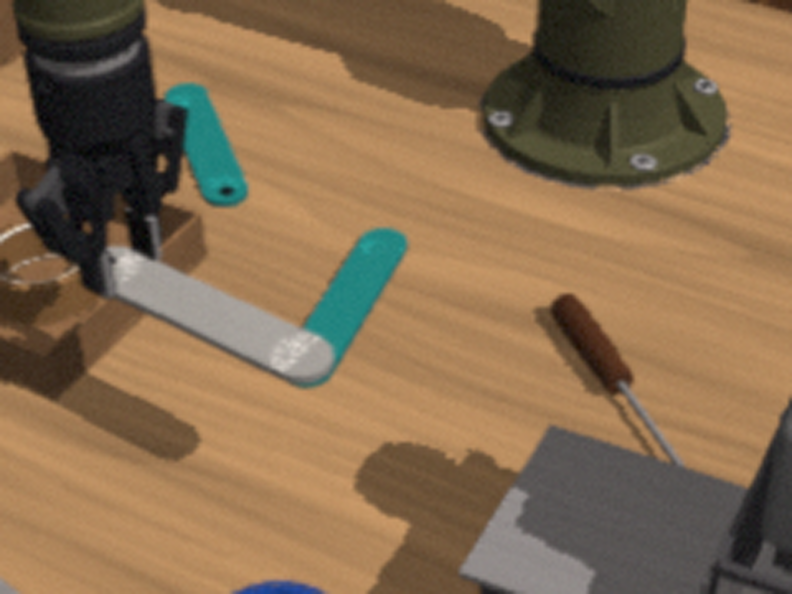

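The bar is held level. I'll hover over the shelf with the tip about 50 mm before the slot, and compare the bar edges with the shelf edges in the same picture.

```bash
python3 -m crank '[0,0,-0.14,21.2,-1.8,0,-1, 0,0,-0.14,21.2,-1.8,0,-1, 0,0,-0.14,21.2,-1.8,0,-1, 0,0,-0.14,21.2,-1.8,0,-1, 0,0,-0.14,21.2,-1.8,0,-1, 0,0,-0.14,21.2,-1.8,0,-1, 0,0,-0.14,21.2,-1.8,4,-1, 0,0,-0.14,21.2,-1.8,4.5,-1, 0,0,-0.14,21.2,-1.8,4.5,-1, 0,0,-0.14,21.2,-1.8,4.5,-1]'
python3 - <<'E'
from h import *
f=grab("wrist"); cv2.imwrite("pics/w8.png",f["color"])
f=grab("side"); crop(f,220,160,460,340,3.3,"pics/s8.png")
f=grab("top"); crop(f,120,120,320,260,4,"pics/t8.png")
E
```

```text
time_s: 12.88
position: [0.5393, 0.1084, 0.1038]
ee_rot: [-3.14, -0.001, 1.64]
wrist_force: [0.5, 0.7, -0.9]
opening: 0.0375
```

View pics/w8.png

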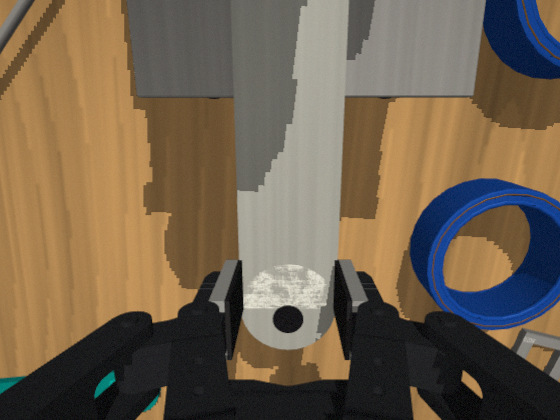

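View pics/s8.png

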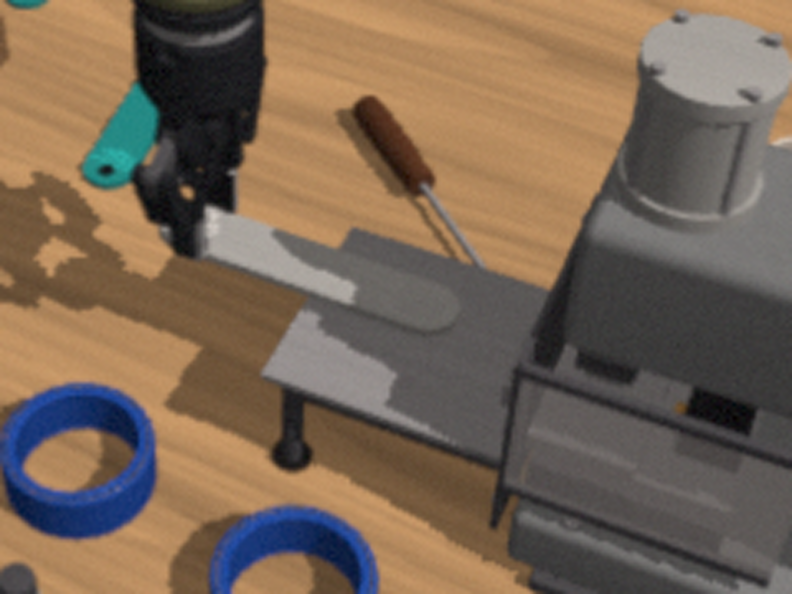

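View pics/t8.png

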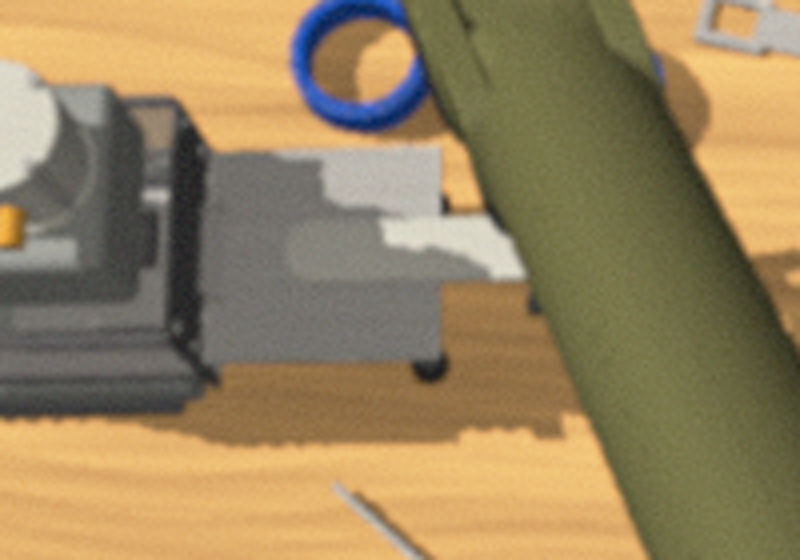

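Wrist view: the shelf front corners are at (135,97) and (476,96), and the bar edges near row 97 are at about 236 and 345.

```bash
cat > lat.py <<'E'
from h import *
def subedge(row,x0,x1):
    g=cv2.GaussianBlur(row,(1,5),0).astype(float).ravel() if False else cv2.GaussianBlur(row.reshape(1,-1),(5,1),0).astype(float).ravel()
    d=np.abs(np.diff(g))[x0:x1]; return x0+np.argmax(d)+.5
E
python3 - <<'E'
from h import *
f=grab("wrist"); o=env.get_obs(); T=toolT(o)
crop(f,100,0,300,130,4,"pics/w8a.png"); crop(f,300,0,500,130,4,"pics/w8b.png")
h=cv2.cvtColor(f["color"],cv2.COLOR_BGR2HSV)
m=(h[...,1]<60)
for r in (20,50,80):
    xs=np.where(m[r,100:500])[0]+100; print(r,xs.min(),xs.max())
for r in (110,130,200,240): 
    xs=np.where(m[r,200:380])[0]+200; print(r,xs.min(),xs.max())
E
```

```text
20 126 476
50 129 471
80 133 467
110 234 343
130 235 343
200 237 339
240 238 337
```

View pics/w8a.png

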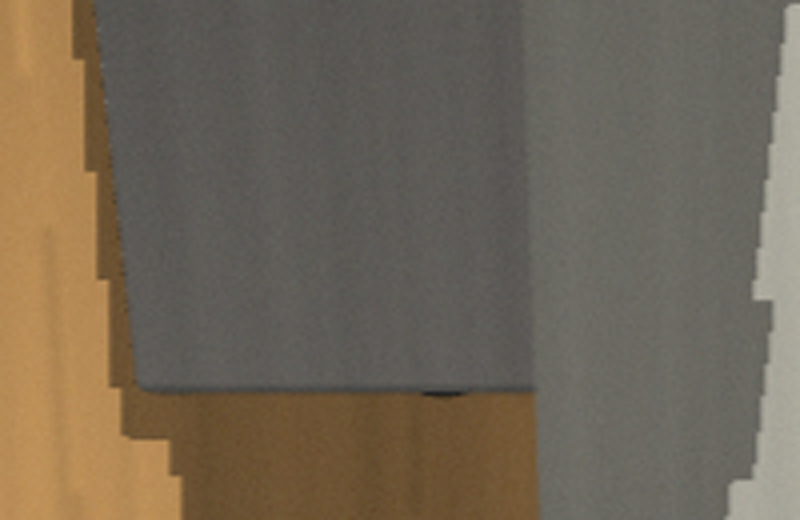

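View pics/w8b.png

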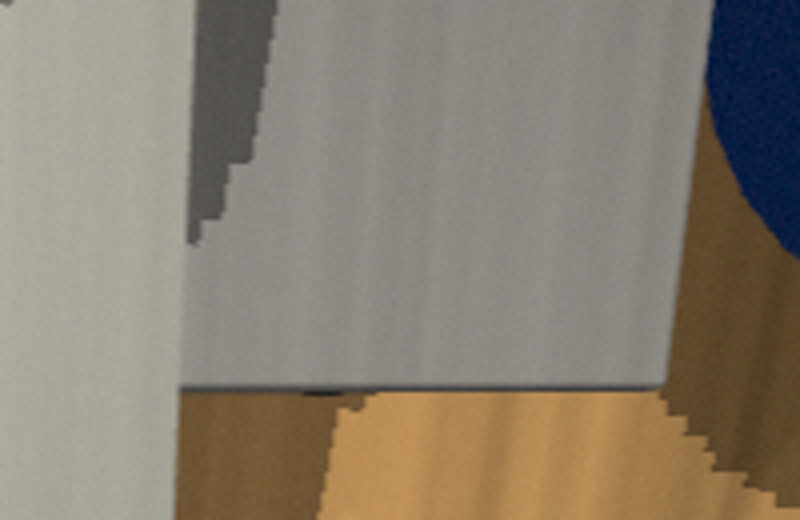

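```bash
python3 - <<'E'
from h import *
f=grab("wrist"); o=env.get_obs(); T=toolT(o); print(o["position"],o["ee_rot"])
z=o["position"][2]+.006
S=onz(f,[(124.5,0),(134.2,96.3),(478.5,0),(466.5,96.3)],.088)
B=onz(f,[(230.5,0),(235,125),(238.3,240),(349.2,0),(344,127.5),(337.7,240)],z)
t=lambda P:((P-T[:3,3])@T[:3,:3])*1000
S=t(S);B=t(B); print(S.round(1));print(B.round(1))
a=lambda p,q:np.degrees(np.arctan2(q[1]-p[1],q[0]-p[0]))
print("shelf edge ang",a(S[1],S[0]),a(S[3],S[2]),"front",a(S[1],S[3]),"mid front",(S[1]+S[3])/2,"mid far",(S[0]+S[2])/2)
print("bar ang",a(B[2],B[0]),a(B[5],B[3]),"mid",(B[0]+B[3])/2,(B[2]+B[5])/2)
E
```

```text
[0.54085603 0.10881115 0.10571402] [ 3.13910467e+00 -8.11403506e-04  1.63994359e+00]
[[110.  -66.2  17.6]
 [ 74.  -66.5  17.6]
 [110.2  72.8  18. ]
 [ 74.2  73.   18. ]]
[[104.  -21.3  -6. ]
 [ 63.3 -21.4  -6. ]
 [ 18.7 -21.8  -6. ]
 [104.   18.4  -5.9]
 [ 62.4  18.5  -5.9]
 [ 18.7  17.9  -5.9]]
shelf edge ang 0.5711108132940972 -0.31048807794346267 front 89.95193211156705 mid front [74.09157538  3.23414905 17.78224118] mid far [110.06701454   3.31570883  17.81163479]
bar ang 0.3448549658602331 0.3863173603141108 mid [104.00065058  -1.42554849  -5.91918052] [18.68616015 -1.96993161 -5.98975964]
```

Shelf centreline is at tool y = +3.3 mm. The bar centreline is at −1.5 mm and 0.3° off. I'll correct both, then lower towards the shelf.

```bash
python3 -m crank '[0,0,-0.004,0,0.51,0.6,-1, 0,0,-0.004,0,0.51,1.1,-1, 0,0,-0.004,0,0.51,1.1,-1, 0,0,-0.004,0,0.51,1.1,-1]'
cat > meas.py <<'E'
from h import *
f=grab("wrist"); o=env.get_obs(); T=toolT(o); print(o["position"].round(4),o["ee_rot"].round(4),o["wrist_force"].round(2))
hs=cv2.cvtColor(f["color"],cv2.COLOR_BGR2HSV).astype(float)
E
python3 - <<'E'
from h import *
print([ (env.get_obs()["position"].round(4)) ])
f=grab("wrist"); crop(f,100,0,300,130,4,"pics/w9a.png"); crop(f,300,0,500,130,4,"pics/w9b.png")
f=grab("side"); crop(f,260,200,400,300,5.5,"pics/s9.png")
E
```

```text
time_s: 13.47
position: [0.5456, 0.1091, 0.0942]
ee_rot: [3.14, -0.001, 1.644]
wrist_force: [-0.1, 0.4, -2.2]
opening: 0.0378
[array([0.5456, 0.1091, 0.0942])]
```

View pics/w9a.png

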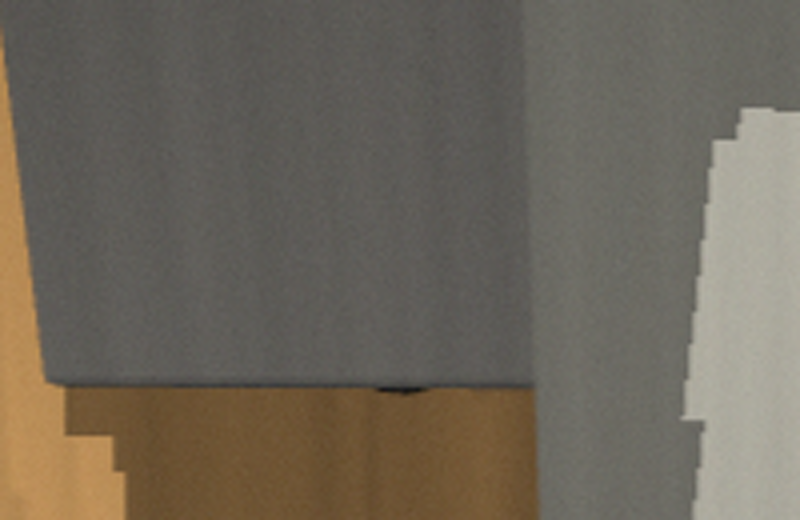

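View pics/w9b.png

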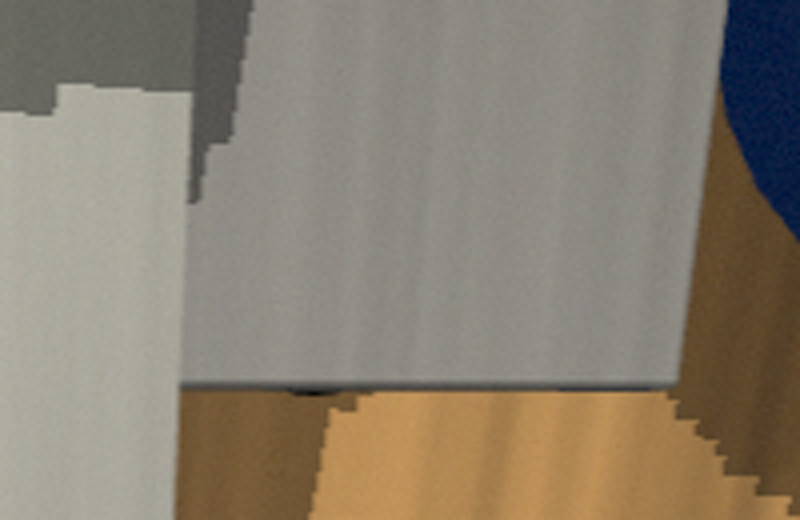

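View pics/s9.png

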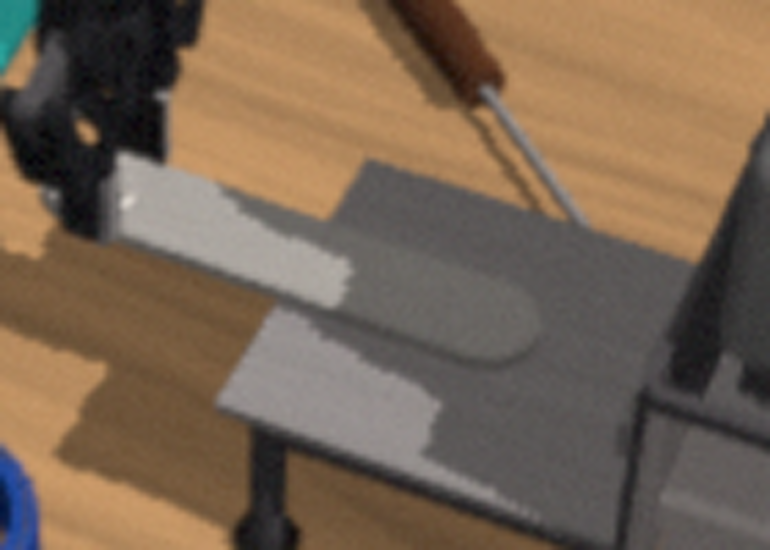

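```bash
python3 - <<'E'
from h import *
f=grab("wrist"); o=env.get_obs(); T=toolT(o); print(o["position"],o["ee_rot"])
z=o["position"][2]+.006
S=onz(f,[(100.5,10),(111.5,95),(481.7,0),(470,95)],.088)
B=onz(f,[(230.5,0),(235,125),(349.2,0),(344,127.5)],z)
t=lambda P:((P-T[:3,3])@T[:3,:3])*1000
S=t(S);B=t(B); print(S.round(1));print(B.round(1))
a=lambda p,q:np.degrees(np.arctan2(q[1]-p[1],q[0]-p[0]))
print("shelf edge ang",a(S[1],S[0]),a(S[3],S[2]),"front",a(S[1],S[3])-90,"mid front",(S[1]+S[3])/2)
print("bar mid",(B[0]+B[2])/2,(B[1]+B[3])/2)
E
```

```text
[0.54590915 0.10929171 0.09471765] [ 3.13922448e+00 -9.24595363e-04  1.64405666e+00]
[[103.9 -71.1   6.6]
 [ 74.2 -71.    6.6]
 [107.4  68.6   7. ]
 [ 74.4  68.9   6.9]]
[[104.  -21.5  -6. ]
 [ 63.4 -21.5  -6. ]
 [104.1  18.2  -5.9]
 [ 62.5  18.3  -5.9]]
shelf edge ang -0.1881637243646539 -0.5502494676152282 front -0.06028307422876367 mid front [74.28024456 -1.0577819   6.78385008]
bar mid [104.04332213  -1.60423507  -5.90762023] [62.97629352 -1.61316816 -5.94561188]
```

The bar is aligned to within about 1 mm. Lowering onto the shelf.

```bash
python3 -m crank '[0,0,0,0,0,0.3,-1, 0,0,0,0,0,0.5,-1, 0,0,0,0,0,0.5,-1, 0,0,0,0,0,0.5,-1]'
python3 -m crank '[0,0,0,0,0,0.08,-1, 0,0,0,0,0,0.08,-1, 0,0,0,0,0,0.08,-1]'
python3 -m crank '[0,0,0,0,0,0.06,-1, 0,0,0,0,0,0.06,-1, 0,0,0,0,0,0.06,-1]'
```

```text
time_s: 13.95
position: [0.5458, 0.1093, 0.0896]
ee_rot: [3.14, -0.001, 1.644]
wrist_force: [0.5, 0.2, -1.7]
opening: 0.038
time_s: 14.2
position: [0.5458, 0.1093, 0.0888]
ee_rot: [3.139, -0.001, 1.644]
wrist_force: [0.2, 0.5, -0.4]
opening: 0.0377
time_s: 14.45
position: [0.5459, 0.1093, 0.0883]
ee_rot: [3.139, -0.001, 1.644]
wrist_force: [0.4, -1.2, -0.9]
opening: 0.0376
```

```bash
python3 -m crank '[0,0,0,0,0,0.06,-1, 0,0,0,0,0,0.06,-1, 0,0,0,0,0,0.06,-1]'
python3 - <<'E'
from h import *
o=env.get_obs(); print(o["moment"],o["wrist_force"])
f=grab("side"); crop(f,260,200,400,300,5.5,"pics/s10.png")
E
```

```text
time_s: 14.7
position: [0.546, 0.1093, 0.0878]
ee_rot: [3.139, -0.001, 1.644]
wrist_force: [0.3, -0.9, 0.5]
opening: 0.0377
[-0.04412364  0.19428616  0.01572302] [ 0.32792989 -0.86342928  0.45250556]
```

View pics/s10.png

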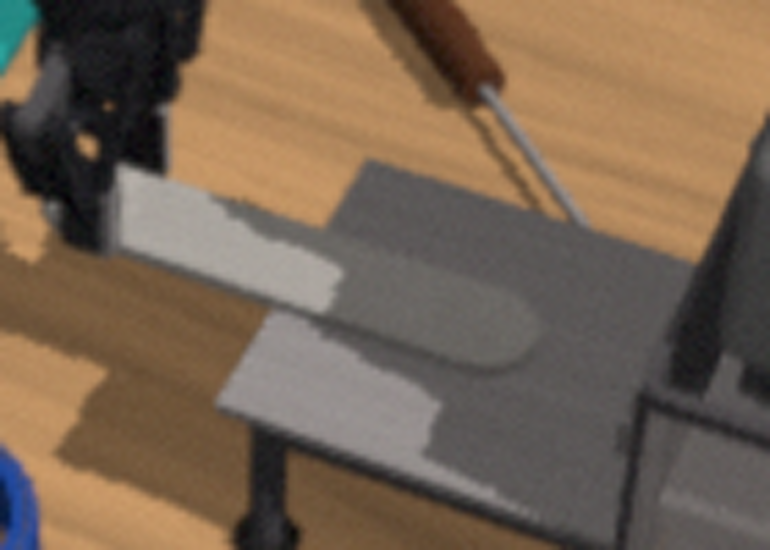

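```bash
python3 -m crank '[0,0,0,1,0,-0.02,-1, 0,0,0,2,0,-0.02,-1, 0,0,0,3,0,-0.02,-1, 0,0,0,4,0,-0.02,-1, 0,0,0,4,0,-0.02,-1, 0,0,0,4,0,-0.02,-1]'
python3 - <<'E'
from h import *
f=grab("top"); crop(f,140,140,260,230,6,"pics/t11.png")
f=grab("wrist"); cv2.imwrite("pics/w11.png",f["color"])
E
```

```text
time_s: 15.25
position: [0.5425, 0.1517, 0.0882]
ee_rot: [3.139, -0.003, 1.647]
wrist_force: [-0.2, 0.7, 1.7]
opening: 0.0377
```

View pics/t11.png

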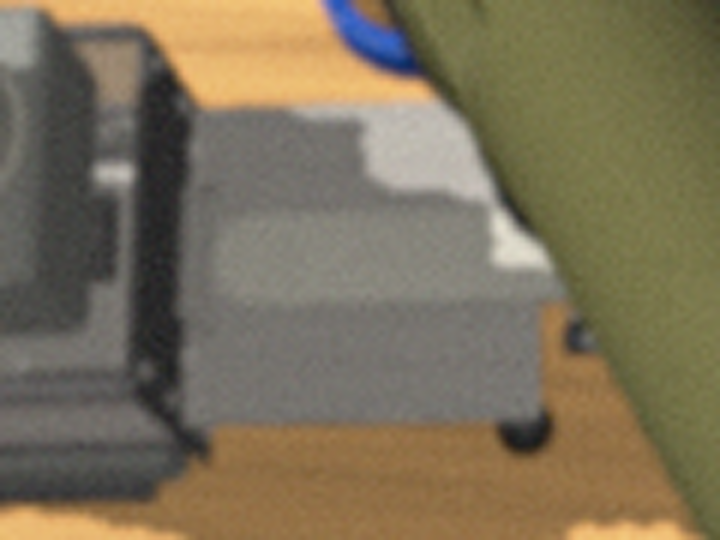

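View pics/w11.png

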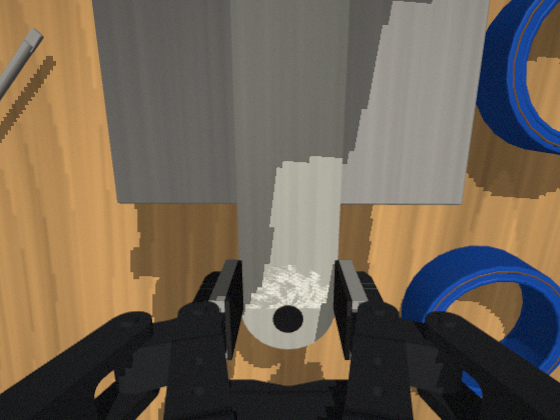

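```bash
cat > lat.py <<'E'
from h import *
def run(rows,sl,sr,zoff=.006):
    f=grab("wrist"); o=env.get_obs(); T=toolT(o); z=o["position"][2]+zoff
    im=cv2.GaussianBlur(f["color"],(5,1),0).astype(float)
    def e(r,x0,x1):
        d=np.abs(im[r-2:r+3].mean(0)[2:]-im[r-2:r+3].mean(0)[:-2]).sum(1); w=d[x0:x1]; k=w.argmax()+x0
        p=d[k-2:k+3]; return (np.arange(k-2,k+3)*p).sum()/p.sum()+1
    res=[]
    t=lambda px,z:((onz(f,px,z)-T[:3,3])@T[:3,:3])*1000
    for nm,lo,hi,zz in(("sL",*sl,.088),("sR",*sr,.088),("bL",225,245,z),("bR",333,355,z)):
        px=[(e(r,lo,hi),r) for r in rows]; P=t(px,zz)
        c=np.polyfit(P[:,0],P[:,1],1); res.append(c); print(nm,np.round(px,1)[:,0],"ang",np.degrees(c[0]).round(2),"y at 20,100,168:",np.polyval(c,[20,100,168]).round(2), "res",np.std(P[:,1]-np.polyval(c,P[:,0])).round(2))
    s=(res[0]+res[1])/2; b=(res[2]+res[3])/2
    print("shelf mid ang",np.degrees(s[0]).round(2),"bar ang",np.degrees(b[0]).round(2),"bar-shelf y at 20,100,168:",(np.polyval(b,[20,100,168])-np.polyval(s,[20,100,168])).round(2))
E
python3 - <<'E'
from lat import *
run(range(8,195,15),(88,125),(455,495))
E
```

```text
sL [ 91.7  93.6  95.3  97.3  99.2 101.2 103.1 105.1 107.  109.  110.9 112.9
 114.9] ang 0.13 y at 20,100,168: [-71.48 -71.3  -71.15] res 0.03
sR [487.9 489.1 483.8 481.8 479.7 477.7 475.7 473.2 471.2 469.1 467.1 468.
 463. ] ang 0.17 y at 20,100,168: [68.05 68.28 68.48] res 0.42
bL [229.9 230.2 231.  231.1 232.  232.7 233.1 233.3 234.1 234.8 235.  235.2
 236.3] ang 0.19 y at 20,100,168: [-22.14 -21.87 -21.64] res 0.07
bR [349.  348.2 347.7 346.9 346.2 345.6 345.  344.1 356.3 354.7 342.  341.3
 340.7] ang -1.09 y at 20,100,168: [19.84 18.31 17.02] res 1.59
shelf mid ang 0.15 bar ang -0.45 bar-shelf y at 20,100,168: [ 0.56 -0.27 -0.98]
```

Bar vs shelf centreline: −0.3 mm, angle agreeing within about 0.1° once the shadow-edge outliers in bR are ignored. Feeding in.

```bash
python3 -m crank '[0,0,0,0.5,0.03,0,-1, 0,0,0,1,0.03,0,-1, 0,0,0,1.5,0.03,0,-1, 0,0,0,2,0.03,0,-1, 0,0,0,2,0.03,0,-1, 0,0,0,2,0.03,0,-1]'
python3 - <<'E'
from h import *
o=env.get_obs();print(o["position"].round(4),o["ee_rot"].round(4),o["wrist_force"].round(1),o["moment"].round(2))
E
```

```text
time_s: 15.9
position: [0.5416, 0.1713, 0.0883]
ee_rot: [3.139, -0.003, 1.646]
wrist_force: [0.2, 2.0, 0.9]
opening: 0.0379
[0.5416 0.1713 0.0883] [ 3.1388 -0.0034  1.6456] [0.2 2.  0.9] [ 0.34  0.04 -0.07]
```

```bash
python3 -m crank '[0,0,0,0.6,0.01,0,-1, 0,0,0,1.2,0.02,0,-1, 0,0,0,1.8,0.03,0,-1, 0,0,0,2.4,0.04,0,-1, 0,0,0,3,0.05,0,-1, 0,0,0,3.6,0.06,0,-1, 0,0,0,3.6,0.06,0,-1, 0,0,0,3.6,0.06,0,-1]'
python3 - <<'E'
from h import *
o=env.get_obs();print(o["position"].round(4),o["ee_rot"].round(4),o["wrist_force"].round(1),o["moment"].round(2))
f=grab("wrist"); cv2.imwrite("pics/w12.png",f["color"])
f=grab("side"); crop(f,270,180,470,330,4,"pics/s12.png")
E
```

```text
time_s: 16.57
position: [0.539, 0.2089, 0.0883]
ee_rot: [3.139, -0.005, 1.647]
wrist_force: [0.0, 0.7, -0.2]
opening: 0.038
[0.539  0.2089 0.0883] [ 3.1392 -0.0051  1.6472] [ 0.   0.7 -0.2] [ 0.21  0.13 -0.04]
```

View pics/w12.png

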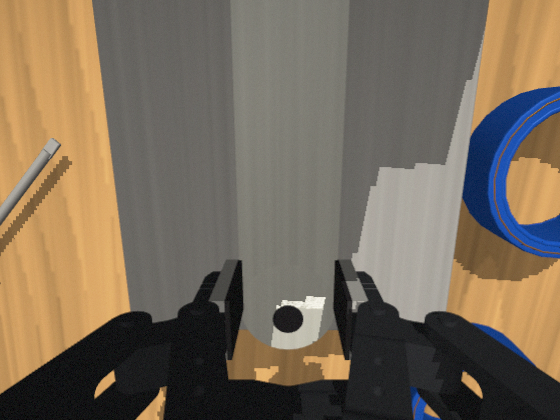

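View pics/s12.png

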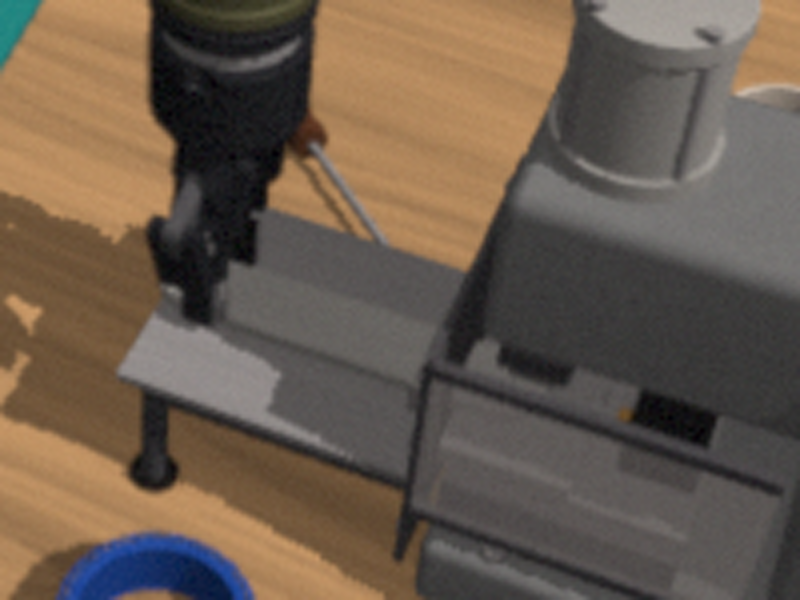

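The bar is through the slot and straight, with no slip (hole still at (288,319)) and about 50 mm inside. Now I'll advance to the plunger while watching the force.

```bash
python3 -m crank '[0,0,0,0.3,0,0,-1, 0,0,0,0.6,0.01,0,-1, 0,0,0,0.6,0.01,0,-1, 0,0,0,0.6,0.01,0,-1]'
python3 -m crank '[0,0,0,0.3,0,0,-1, 0,0,0,0.4,0.01,0,-1, 0,0,0,0.4,0.01,0,-1, 0,0,0,0.4,0.01,0,-1]'
python3 -m crank '[0,0,0,0.3,0,0,-1, 0,0,0,0.3,0,0,-1, 0,0,0,0.3,0,0,-1, 0,0,0,0.3,0,0,-1]'
```

```text
time_s: 17.0
position: [0.5389, 0.2143, 0.0883]
ee_rot: [3.139, -0.005, 1.646]
wrist_force: [0.2, 0.3, 0.2]
opening: 0.0376
time_s: 17.33
position: [0.5386, 0.2187, 0.0883]
ee_rot: [3.139, -0.005, 1.647]
wrist_force: [-0.6, 0.2, -0.3]
opening: 0.0378
time_s: 17.67
position: [0.5383, 0.2222, 0.0883]
ee_rot: [3.139, -0.006, 1.647]
wrist_force: [0.2, 0.8, 0.6]
opening: 0.0377
```

```bash
python3 -m crank '[0,0,0,0.3,0,0,-1, 0,0,0,0.3,0,0,-1, 0,0,0,0.3,0,0,-1, 0,0,0,0.3,0,0,-1]'
python3 -m crank '[0,0,0,0.3,0,0,-1, 0,0,0,0.3,0,0,-1, 0,0,0,0.3,0,0,-1, 0,0,0,0.3,0,0,-1]'
```

```text
time_s: 18.0
position: [0.5382, 0.2244, 0.0883]
ee_rot: [3.139, -0.005, 1.646]
wrist_force: [0.2, -3.5, 2.5]
opening: 0.0374
time_s: 18.33
position: [0.5381, 0.2266, 0.0883]
ee_rot: [3.139, -0.004, 1.646]
wrist_force: [-0.3, -5.5, 2.7]
opening: 0.0375
```

```bash
python3 -m crank '[0,0,0,0.3,0,0,-1, 0,0,0,0.3,0,0,-1, 0,0,0,0.3,0,0,-1, 0,0,0,0.3,0,0,-1]'
python3 - <<'E'
from h import *
o=env.get_obs();print(o["wrist_force"].round(1),o["moment"].round(2))
f=grab("wrist"); cv2.imwrite("pics/w13.png",f["color"])
f=grab("side"); crop(f,270,180,470,330,4,"pics/s13.png")
E
```

```text
time_s: 18.67
position: [0.538, 0.2286, 0.0883]
ee_rot: [3.14, -0.003, 1.645]
wrist_force: [-0.4, -5.2, 2.9]
opening: 0.0377
[-0.4 -5.2  2.9] [-1.2   0.14  0.07]
```

View pics/w13.png

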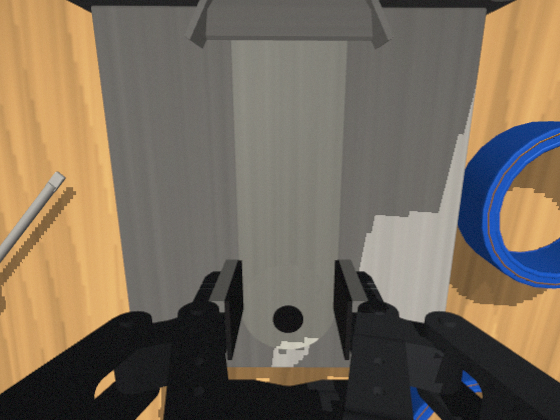

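View pics/s13.png

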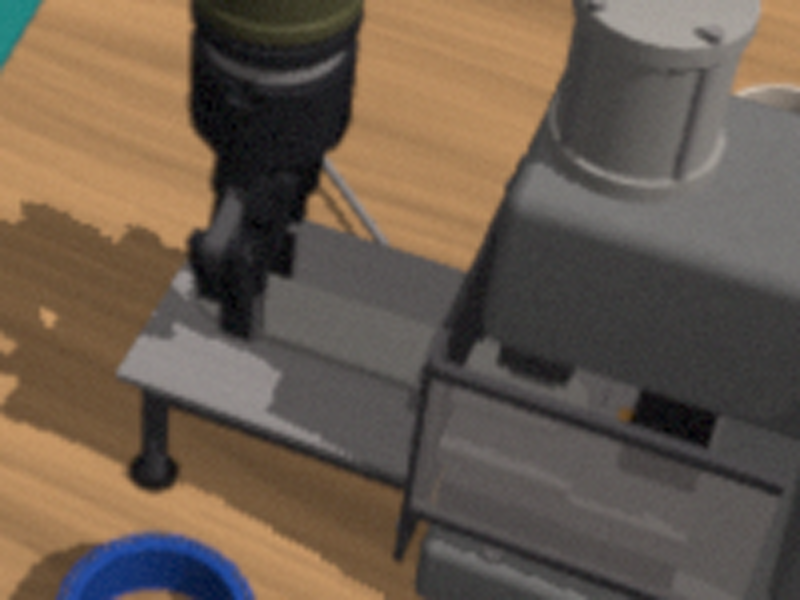

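Wrist view: the slot lips run (190–390, row 40) with the bar centred between them. The shelf's far edge is at row ~7. I'll compute the insertion depth.

```bash
python3 - <<'E'
from h import *
f=grab("wrist"); crop(f,60,0,260,60,4,"pics/w13a.png"); o=env.get_obs(); T=toolT(o)
crop(f,230,260,350,380,5,"pics/w13b.png")
t=lambda P:((P-T[:3,3])@T[:3,:3])*1000
print(t(onz(f,[(95,7),(486,9)],.088)).round(1)); 
h=t(onz(f,[(288,319)],.0943)); print("hole",h)
E
```

```text
[[103.3 -70.    0.4]
 [102.9  67.7   0.7]]
hole [[-16.92957393  -2.03138922  -6.08654656]]
```

View pics/w13a.png

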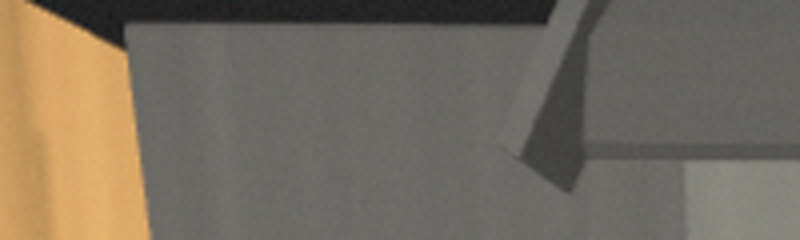

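View pics/w13b.png

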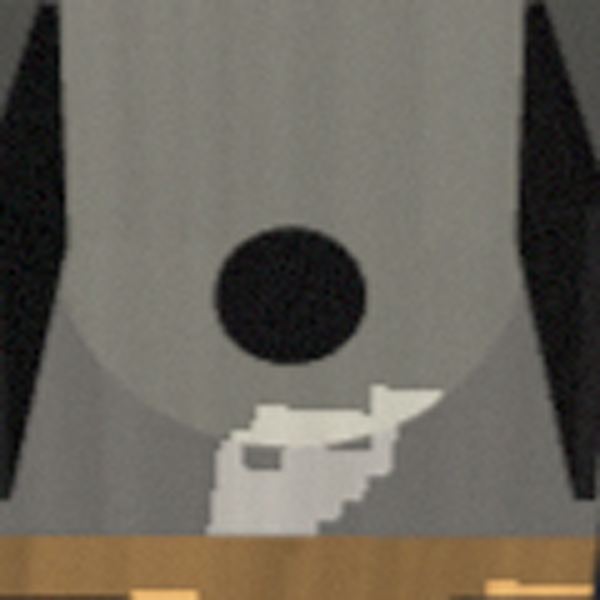

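```bash
python3 -m crank '[0,0,0,0.3,0,0,-1, 0,0,0,0.3,0,0,-1, 0,0,0,0.3,0,0,-1, 0,0,0,0.3,0,0,-1]'
python3 -m crank '[0,0,0,0.3,0,0,-1, 0,0,0,0.3,0,0,-1, 0,0,0,0.3,0,0,-1, 0,0,0,0.3,0,0,-1]'
```

```text
time_s: 19.15
position: [0.5379, 0.2303, 0.0883]
ee_rot: [3.14, -0.001, 1.645]
wrist_force: [-0.5, -6.8, 3.4]
opening: 0.0374
time_s: 19.48
position: [0.5379, 0.2314, 0.0883]
ee_rot: [3.14, 0.002, 1.644]
wrist_force: [-1.8, -7.1, 3.7]
opening: 0.0378
```

```bash
python3 -m crank '[0,0,0,0.4,0,0,-1, 0,0,0,0.5,0,0,-1, 0,0,0,0.5,0,0,-1, 0,0,0,0.5,0,0,-1, 0,0,0,0.5,0,0,-1]'
python3 - <<'E'
from h import *
f=grab("wrist"); crop(f,60,0,260,60,4,"pics/w14a.png"); crop(f,230,260,350,380,5,"pics/w14b.png")
o=env.get_obs(); print(o["position"],o["wrist_force"],o["ee_rot"],o["moment"])
E
```

```text
time_s: 19.9
position: [0.5378, 0.2326, 0.0882]
ee_rot: [-3.142, 0.008, 1.643]
wrist_force: [-2.3, -12.0, 6.1]
opening: 0.0374
[0.53786034 0.2325674  0.08822919] [ -1.38001204 -11.16024071   6.72730752] [-3.14151582  0.00822272  1.6431233 ] [-2.35781961  0.22830443  0.37554399]
```

View pics/w14a.png

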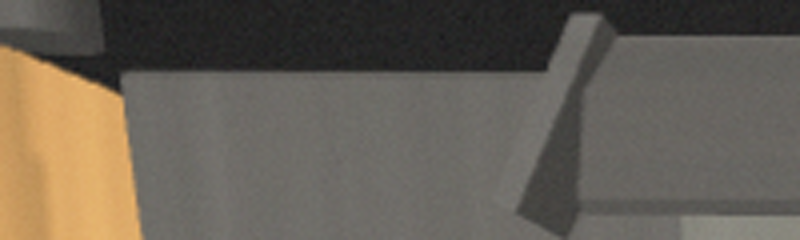

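View pics/w14b.png

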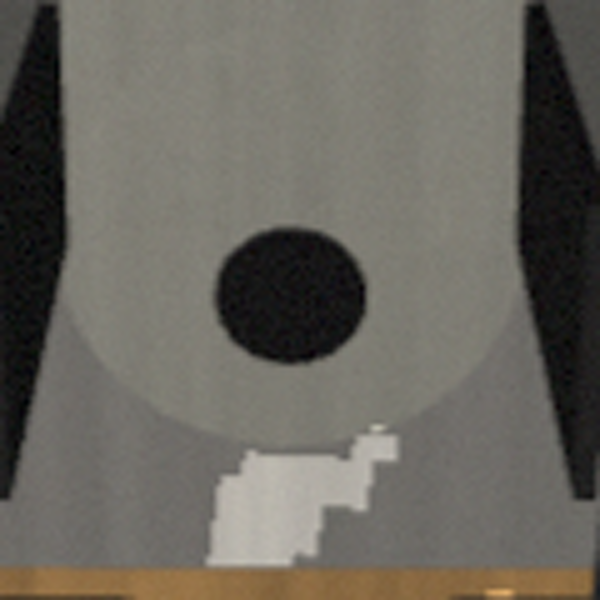

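```bash
python3 - <<'E'
from h import *
f=grab("wrist"); o=env.get_obs(); T=toolT(o); print(o["wrist_force"],o["position"])
t=lambda P:((P-T[:3,3])@T[:3,:3])*1000
# bar plane and shelf plane as tool z planes (tilt-free relative): use world z
a=t(onz(f,[(92,17.7),(195,17.7)],.088)); b=t(onz(f,[(288,349)],.094)); print(a,b,"insert",200-(a[:,0].mean()-b[0,0]))
cv2.imwrite("pics/w15.png",f["color"])
f=grab("side"); crop(f,360,220,500,340,5,"pics/s15.png")
E
```

```text
[ -2.19304939 -10.55233383   6.10867123] [0.53787747 0.2325805  0.08824678]
[[ 99.71390002 -71.10757706  -0.56784347]
 [ 99.79151262 -34.91107829  -0.56896136]] [[-32.15841281  -2.05357289  -5.49035567]] insert 68.08888087178082
```

View pics/s15.png

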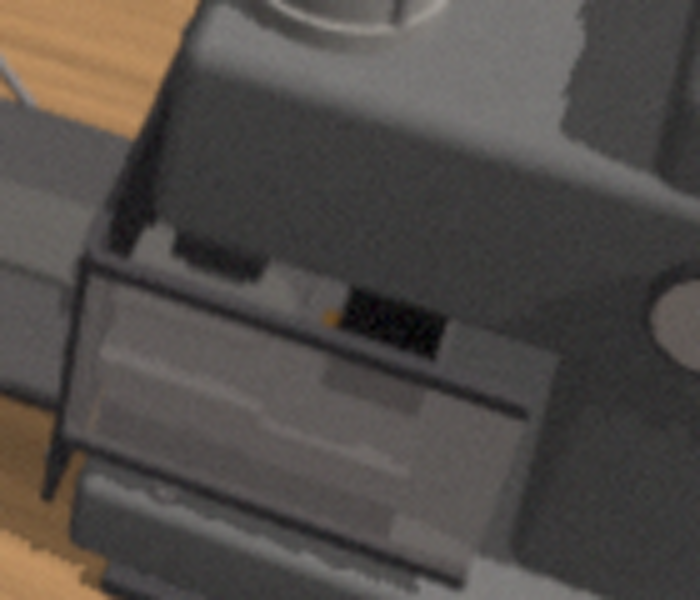

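View pics/w15.png

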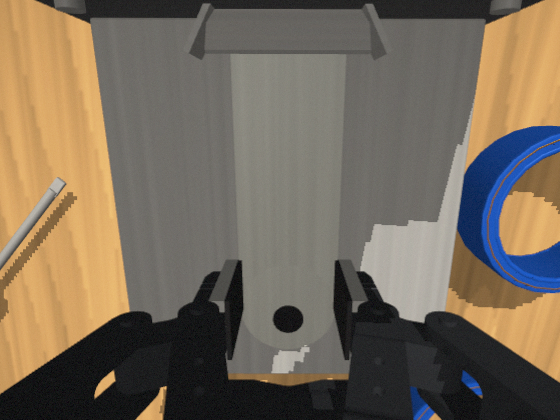

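Insertion reads 68 mm (plunger full travel is 58 + 10) and the force is 11 N, above the spring's 5.3 N. One slightly firmer push should show whether it has bottomed out.

```bash
python3 -m crank '[0,0,0,0.45,0,0,-1, 0,0,0,0.5,0,0,-1, 0,0,0,0.5,0,0,-1, 0,0,0,0.5,0,0,-1, 0,0,0,0.5,0,0,-1, 0,0,0,0.5,0,0,-1]'
python3 - <<'E'
from h import *
f=grab("wrist"); o=env.get_obs(); print(o["wrist_force"],o["position"],o["ee_rot"],o["opening"])
crop(f,60,0,260,60,4,"pics/w16a.png"); crop(f,230,260,350,380,5,"pics/w16b.png")
E
```

```text
time_s: 20.55
position: [0.5379, 0.2326, 0.0882]
ee_rot: [-3.14, 0.016, 1.641]
wrist_force: [-2.2, -13.5, 8.3]
opening: 0.0381
[ -1.22643939 -12.53944769   7.6797709 ] [0.53786611 0.23254769 0.08819443] [-3.13980176  0.01605969  1.64142487] 0.03766172754021144
```

View pics/w16a.png

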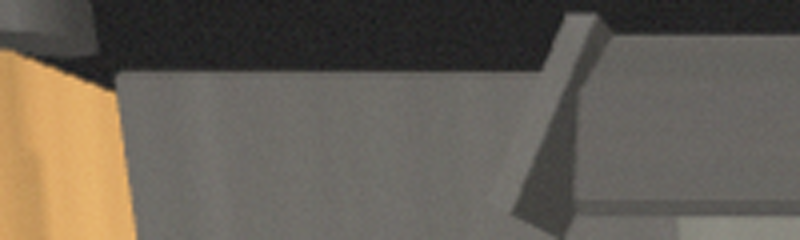

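View pics/w16b.png

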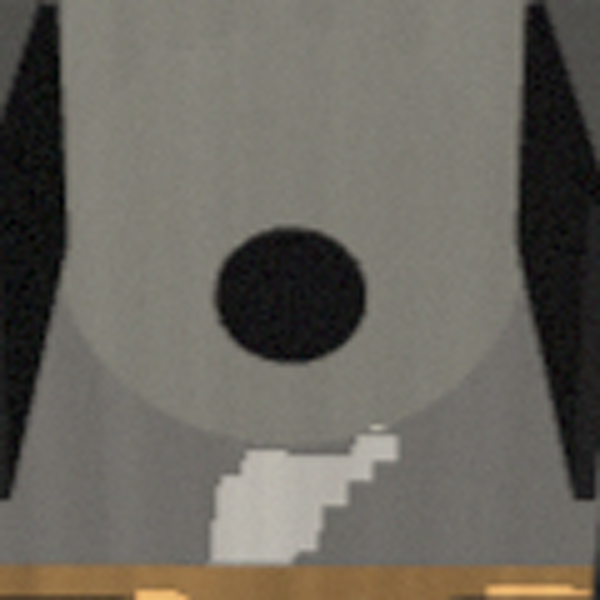

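It's bottomed out: the position didn't change while the force rose, and there's no slip. I'll do a last check of the whole scene, then hand in.

```bash
python3 - <<'E'
from h import *
f=grab("top"); cv2.imwrite("pics/t17.png",f["color"])
E
```

```text
(no output)
```

View pics/t17.png

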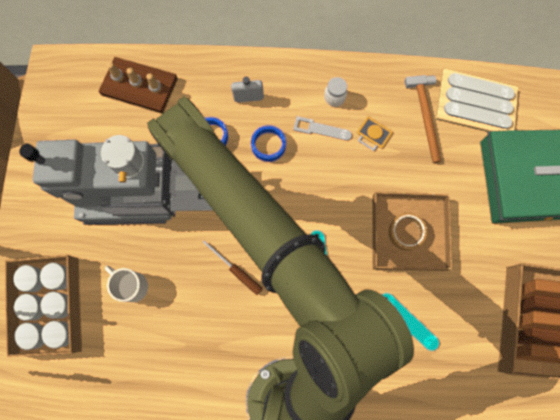

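The tape is in the carton at (408,232), and everything else in view looks unmoved.

```bash
python3 - <<'E'
from h import *
o=env.get_obs(); print(o["time_s"],o["wrist_force"],o["opening"]); print(env.close_job())
E
```

```text
20.65 [ -2.35722497 -13.12524512   7.80592144] 0.03722186970384212
the job is handed in; nothing more can be done
None
```

I laid the tape roll flat in the carton first. Then I gripped the plain bar near its hole end, slid it plain end first through the slot and pushed the plunger in. I handed in at 20.7 s of the 64 s, still gripping the bar and pushing.

**What the last checks showed:**
- **Plunger:** measured insertion is about 68 mm, which equals the plunger's full travel. A firmer push raised the force from about 11 N to 13 N with no movement, so I take it as fully in. I could not see the plunger itself; this rests on depth and force.
- **Grip:** the bar sits centred in the slot lips, with no slip visible in the wrist view. The opening reads 37–38 mm against the bar's 40 mm, steady since the grasp.
- **Tape and the rest:** the top view shows the tape inside the carton and nothing else visibly moved, though the arm hides part of the table there.

**Disagreements:**
- The top camera put the slot and the bar about 4 mm off the wrist camera in x. I relied on the wrist view and lined the bar up with the shelf edges in the same picture.
- In the alignment check just before feeding, the right bar edge had shadow outliers, which I ignored.
- The final push tilted the tool by about 0.016 rad, with about 8 N of upward force at the wrist.

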